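# Close a filter cassette in the press with a mallet

## Robot

A 6-joint arm with a two-finger parallel gripper is mounted at the origin on a cart in front of the work surface, level with it; the furniture and walls round the work are solid. World frame = base frame: x ahead of the robot, y to its left, z up, the work surface at z = 0. Lengths are in m, angles in rad, forces in N, time in s.
With the tool pointing down it reaches from about 0.325 to 0.85 m from the base axis. Payload 15.5 kg.
Tool frame: the origin (TCP) lies at the centre of the arm's flange, where the gripper is bolted on; the fingertips stand 191 mm ahead of it and the grasp point (between the pads) lies 172 mm ahead of it; x points along the fingers, z is the direction in which the jaws open and shut, and the axes are right-handed (so a half turn about x gives the same grasp; the last joint's range is limited). The gripper opens to 91 mm and grips with 3 to 60 N. Pads are 32 mm wide; open, the fingers measure 118 mm over their backs; the gripper's body (76 mm by 178 mm) begins 60 mm behind the grasp point.
Start: joints at [1.179, 0.494, 1.345, -0, 1.302, -0.096], TCP at [0.182, 0.598, 0.405] pointing down, gripper open.
Joint ranges: [-2.91, 2.91], [-0.82, 2.16], [0.22, 2.67], [-1.22, 4.37], [0.12, 2.79], [-3.08, 3.08]. Speed limits (rad/s): [1.89, 1.89, 2.57, 3.01, 3.01, 3.01].

## Interface

Orientations are given as a unit quaternion [w, x, y, z].
In Python, from station import env, eoat, kin, monitor, optics, ticket gives the robot as it stands. The module is installed in compiled form; this text tells all that it offers. Calls block until the motion is done:
- env.reach(position, orientation): joint-space move of the TCP to a pose.
- env.line_to(position, rotation=None, vel=0.15): straight line of the TCP; rotation=None keeps the orientation; vel is the mean speed in m/s.
- env.move_j(angles): joint-space move.
- eoat.grip(opening, force=None): finger opening in m; force is the grip in N (None keeps the last); returns when the fingers have stopped.
- env.hold(seconds).
- kin.solve_ik(position, orientation): joint angles nearest the present ones, or None.
- monitor.sense(): the state.
- optics.capture(name): name is "side" or "top" or "wrist"; returns a dict with "image" (480x640x3 uint8, blue, green, red), "fx", "fy", "cx", "cy" (pixels), "T" (4x4, takes a point from camera to world coordinates); the wrist camera has in their place "tool_from_camera" (4x4, takes a point from camera to tool coordinates, whose origin is the TCP and whose axes are the tool frame's). Camera axes: x right, y down, z forward; pixel columns grow to the right and rows downward; lengths in m; the calibration is good to about 2 mm. A picture is of the moment at which its call begins: read the wrist's pose just before it. There is no depth.
A pose or a line that the arm cannot do raises env.PlanningError and nothing moves.
- ticket.job_done(): hands the job in, once; it reports no verdict.
Trained networks look in a picture, given as the dict that the camera call returned (one of the last four; its "shot" number tells which), for a name from the list of things; names that differ only in an ending like _2 or _b are one class to them, and where a whole thing is asked for, a point or a joint stands for the part that bears it (a point fixed in the world has none). Each returns a list of dicts, best first, with "confidence" (0 to 1); they miss things now and then, are a little off and sometimes report something else, mostly with a low value. They report only what shows in the picture. A call takes as long as a camera call. They do not tell look-alikes from the thing itself.
- optics.silhouettes(target, picture): "pixels" (480x640 bool, what is visible of it) and "box" ([left, top, right, bottom] in pixels, round what is visible of it).
The state is a dict: "time": time; "q": joint angles; "qvel": joint speeds; "joint_efforts": joint torques, N m; "ee_pos": TCP position; "tcp_rot": TCP orientation; "wrist_force": force on the tool from outside, world axes, zero at the start; "wrist_torque": the same for the moment, N m; "grip_width": finger opening in m.
Only numpy, scipy, OpenCV 4.12 (cv2) and the standard library are available. Lean on these libraries where they do the work, as an engineer would, in place of code of your own. Each camera call takes 0.05 s, during which the arm holds its last target.

## Task

One of the three air-sampling cassettes at the front of the worktop is still open: its lid stands proud of its base. Set it, lid up, on the front of the closing press and slide it fully home against the V stop under the plunger; then take the mallet and knock the plunger head down with brisk blows until the lid is fully home, never working the plunger with the gripper itself, and stand the mallet back on the worktop as it stood, on the face of its head, leaving the closed cassette in the press. Do not shut the lid anywhere but in the press, and do not knock over or shift the two closed cassettes and the amber bottle.

Things in the scene. Friction and masses are not known exactly. Their poses are not given: they have to be found in the camera images.
- cassette_center (a point): Centre of the open cassette: white, round, lid up, 36 mm high when open, plus a port 14 mm across and 4 mm tall on the lid; this point is 18 mm above its underside. Base 60 mm across, 18 mm high (grip it here); lid 54 mm across, 12 mm high, 6 mm above the base when open. 90 g. z is up. It starts on the worktop in a row with two closed ones.
- cassette_lid (a joint): How far the open cassette's lid is pressed down, m: 0 = open, 0.006 = fully home. It is a press fit: takes about 7 N to move and stays where it is left.
- nest (a point): Where cassette_center is when the cassette stands home in the press, under the plunger (18 mm above the press's plate, 36 mm above the worktop). Press axes: x points inward, the way the cassette slides; y to the left; z up. The V stop (white, 14 mm high) is at +x. White guide rails, 8 mm high and 64 mm apart, run from x = -46 to 0 mm, with flared ends to x = -69 mm (94 mm apart over their outsides there).
- apron (a point): Middle of the loading apron, on the top of the press's plate, 92 mm in front (-x) of the nest and 18 mm above the worktop; axes as the nest. Plate 120 mm wide, its front edge 38 mm further out. The press is fixed. Its bridge spans y -62 to 62 mm, x -16 to 20 mm from the nest, underside 78 and top 96 mm above the worktop, on two pillars at y = -51 and 51 mm; a cassette must slide in underneath.
- plunger_top (a point): Centre of the top of the plunger's steel head, right above the nest, 140 mm above the worktop when up; moves with it. The head is 40 mm across, 20 mm high; its foot, 48 mm across, hangs 63 mm above the worktop.
- plunger_head: The whole plunger: the steel head that the mallet strikes, its rod and its foot. Its origin lies under the nest at worktop height when the plunger is up: use plunger_top.
- plunger (a joint): How far the plunger is down, m: 0 = up, 0.0165 = its stop. A spring (3 N at the top, 7 N at the bottom) returns it. It meets the open lid at 0.009 and has it fully home at 0.015. A brisk blow drives it at more than 0.08 m/s; slow pressing does not count.
- mallet: Soft-face mallet, about 0.42 kg. It stands on one round face of its head on the worktop, handle level. Origin: centre of the lower striking face. Head: upright cylinder 48 mm across, 86 mm high. Handle: along -x, from 20 to 150 mm from the head's axis, 24 mm wide (y), 28 mm high, its axis 43 mm above the lower face.
- mallet_grip (a point): Point on the axis of the mallet's handle, 75 mm (-x) from the head's axis and 43 mm above the lower face: a good place to grip. Axes as the mallet.
- closed_a: A closed cassette, leave alone: 54 mm across, 27 mm high, no gap under its lid; origin at the centre of its underside.
- closed_b: The other closed cassette, leave alone: 54 mm across, 27 mm high; origin at the centre of its underside.
- amber_bottle: Amber bottle, 62 mm across, 125 mm high, on the worktop near the row of cassettes, leave alone; origin at the centre of its underside.
Not all that is in view belongs to the job. Leave any red look-alike of the part that bears cassette_center alone.

How it is judged:
By the outcome, as a careful person would: the job done as asked, in the order asked, and still so for the second after the job is handed in, with the robot touching nothing.
It also fails if it takes over 69 s, if anything falls off the work surface, if the arm or the gripper's body presses on something with over 40 N, if the wrist force passes 120 N, or if a joint passes its speed limit or range.

## Working session

There is one attempt and no reset: what is moved stays moved. The work goes in short steps, each a Python script; the robot and the scene stay as the last script left them, time stands still between calls to the robot, and variables do not carry over. Pictures are saved under pics/ and viewed, and the job is handed in when it is done.

```bash
mkdir -p pics; ls
python3 - <<'E'
from station import env, eoat, kin, monitor, optics, ticket
import cv2
s=monitor.sense(); print(s)
for n in ("side","top","wrist"):
    p=optics.capture(n); cv2.imwrite(f"pics/{n}0.png",p["image"]); print(n,{k:v for k,v in p.items() if k!="image"})
E
```

```text
pics
{'time': 0.0, 'q': array([ 1.17949713e+00,  4.94184387e-01,  1.34610381e+00, -1.33136056e-05,
        1.30250985e+00, -9.54803951e-02]), 'qvel': array([ 7.37799523e-05,  1.14466975e-03, -4.18561157e-04,  7.77488362e-04,
        5.46057564e-04,  2.99727243e-04]), 'joint_efforts': array([ 2.33787585e-03, -8.78817344e+01, -3.81857729e+01,  7.09563307e-02,
        5.31280471e-02, -8.45338400e-05]), 'ee_pos': array([0.18213545, 0.59772596, 0.40414664]), 'tcp_rot': array([ 0.56786241, -0.42107999,  0.56858791,  0.42063252]), 'wrist_force': array([-0.66660091,  0.58064485, -0.44882795]), 'wrist_torque': array([-0.0016846 , -0.01042209, -0.02032605]), 'grip_width': 0.09125166593699754}
side {'fx': 598.6215930776299, 'fy': 598.6215930776299, 'cx': 323.69436128316084, 'cy': 239.39454651032983, 'T': array([[ 0.99831674, -0.05083885,  0.02791246,  0.48657475],
       [-0.0549192 , -0.67394581,  0.73673668, -0.5502403 ],
       [-0.01864336, -0.73702949, -0.67560341,  0.86104621],
       [ 0.        ,  0.        ,  0.        ,  1.        ]]), 'shot': 1}
top {'fx': 484.004020835264, 'fy': 484.004020835264, 'cx': 318.3864334784645, 'cy': 235.9917978866457, 'T': array([[ 0.02463073, -0.99635583,  0.08166025,  0.43534772],
       [-0.99965797, -0.02526575, -0.00675204,  0.24672503],
       [ 0.00879064, -0.08146601, -0.99663735,  1.030606  ],
       [ 0.        ,  0.        ,  0.        ,  1.        ]]), 'shot': 2}
wrist {'fx': 393.0678422325088, 'fy': 393.0678422325088, 'cx': 325.4281993036102, 'cy': 233.02860969855985, 'tool_from_camera': array([[-9.47483471e-04, -2.96524285e-01,  9.55024843e-01,
         2.13135485e-02],
       [ 6.28311421e-04, -9.55025260e-01, -2.96523791e-01,
         8.39750138e-02],
       [ 9.99999354e-01,  3.19101625e-04,  1.09118024e-03,
        -1.10523526e-03],
       [ 0.00000000e+00,  0.00000000e+00,  0.00000000e+00,
         1.00000000e+00]]), 'shot': 3}
```

View pics/side0.png

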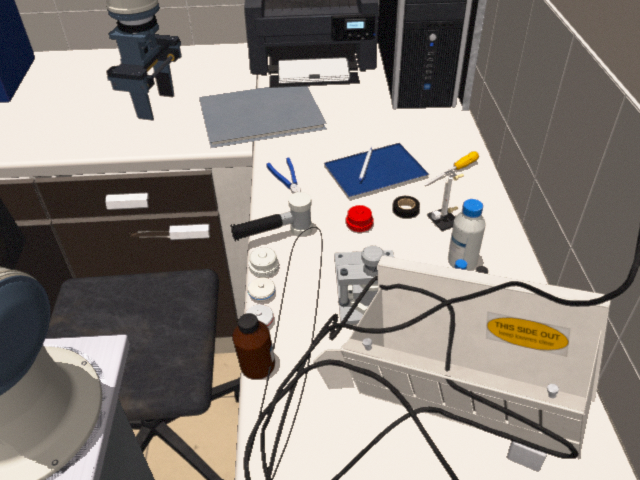

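View pics/top0.png

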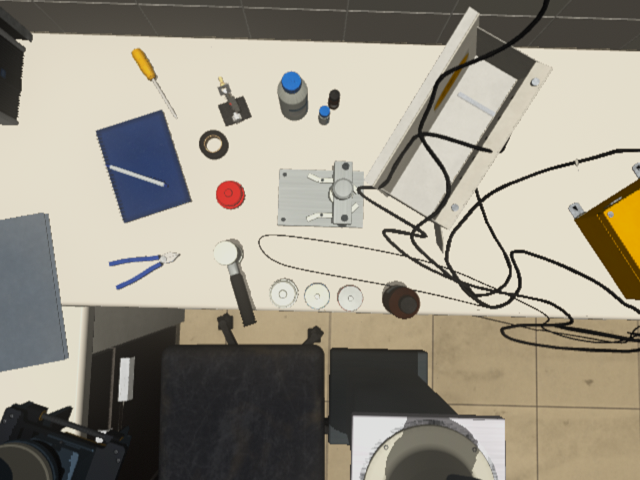

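View pics/wrist0.png

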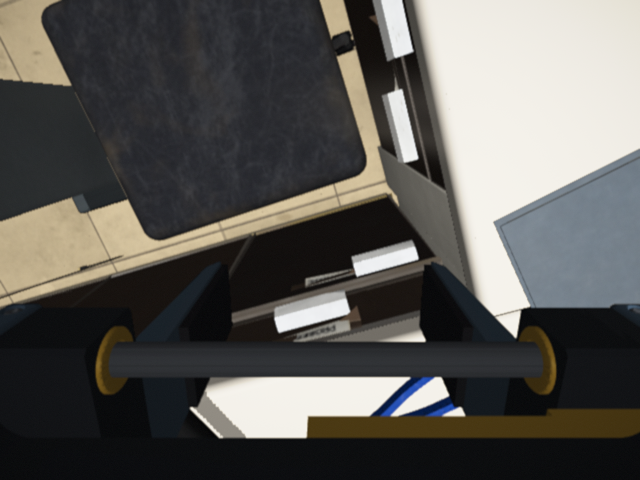

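```bash
cat > h.py <<'E'
from station import env, eoat, kin, monitor, optics, ticket
import cv2, numpy as np
from scipy.spatial.transform import Rotation as R
def ray(p,u,v,T=None):
    T=p["T"] if T is None else T
    d=T[:3,:3]@np.array([(u-p["cx"])/p["fx"],(v-p["cy"])/p["fy"],1.])
    return T[:3,3],d
def at_z(p,u,v,z,T=None):
    o,d=ray(p,u,v,T); return o+d*(z-o[2])/d[2]
def proj(p,X,T=None):
    T=p["T"] if T is None else T
    c=np.linalg.inv(T)@np.append(X,1); return np.array([p["fx"]*c[0]/c[2]+p["cx"],p["fy"]*c[1]/c[2]+p["cy"]])
def quat(Rm):
    q=R.from_matrix(Rm).as_quat(); return np.array([q[3],q[0],q[1],q[2]])
def mat(q): return R.from_quat([q[1],q[2],q[3],q[0]]).as_matrix()
def wT(s,p):
    T=np.eye(4);T[:3,:3]=mat(s["tcp_rot"]);T[:3,3]=s["ee_pos"];return T@p["tool_from_camera"]
def wrist(name):
    s=monitor.sense();p=optics.capture("wrist");p["T"]=wT(s,p);cv2.imwrite(f"pics/{name}.png",p["image"]);return p
def down(jaw_angle):
    """tool x down, jaw (z) axis horizontal at jaw_angle"""
    x=np.array([0,0,-1.]);z=np.array([np.cos(jaw_angle),np.sin(jaw_angle),0]);return np.column_stack([x,np.cross(z,x),z])
E
python3 - <<'E'
from h import *
for n in ("side","top"):
    p=optics.capture(n)
    for t in ("cassette_center","closed_a","mallet","amber_bottle","plunger_head"):
        for d in optics.silhouettes(t,p)[:4]:
            ys,xs=np.nonzero(d["pixels"]); print(n,t,round(d["confidence"],2),d["box"],len(xs),xs.mean().round(1),ys.mean().round(1))
    im=p["image"]
    c=im[230:340,230:400] if n=="side" else im[225:325,195:425]
    cv2.imwrite(f"pics/{n}_crop.png",cv2.resize(c,None,fx=3.4,fy=3.4,interpolation=cv2.INTER_CUBIC))
    c=im[235:345,320:400] if n=="side" else im[150:240,265:375]
    cv2.imwrite(f"pics/{n}_press.png",cv2.resize(c,None,fx=5,fy=5,interpolation=cv2.INTER_CUBIC))
E
```

```text
side cassette_center 0.76 [249.2, 248.6, 275.7, 277.1] 703 263.3 262.2
side cassette_center 0.76 [345.3, 208.9, 374.9, 233.0] 630 359.0 218.8
side closed_a 0.88 [249.2, 278.9, 273.9, 300.7] 506 260.6 289.0
side closed_a 0.61 [248.3, 304.5, 274.1, 328.7] 354 261.9 313.5
side closed_a 0.39 [229.7, 194.8, 312.6, 242.2] 1741 280.1 219.2
side mallet 0.86 [231.2, 194.2, 311.6, 243.4] 1663 280.1 219.5
side amber_bottle 0.8 [232.6, 315.2, 275.6, 378.4] 2053 253.3 347.4
side plunger_head 0.92 [362.5, 246.4, 380.7, 290.1] 442 371.5 260.1
top cassette_center 0.58 [216.4, 177.9, 249.2, 209.4] 673 230.1 193.9
top cassette_center 0.57 [269.0, 277.3, 296.6, 304.4] 707 283.2 292.4
top closed_a 0.58 [335.2, 283.7, 362.5, 313.7] 515 349.9 297.3
top closed_a 0.18 [210.9, 238.9, 256.0, 324.4] 1376 235.3 276.6
top mallet 0.79 [212.9, 242.0, 254.5, 322.4] 1376 235.3 276.1
top amber_bottle 0.68 [380.7, 282.3, 416.9, 318.3] 1000 400.6 301.1
top plunger_head 0.79 [329.8, 176.7, 351.8, 197.3] 399 341.4 188.7
top plunger_head 0.64 [216.7, 238.8, 258.7, 324.2] 1413 235.3 276.9
```

View pics/side_crop.png

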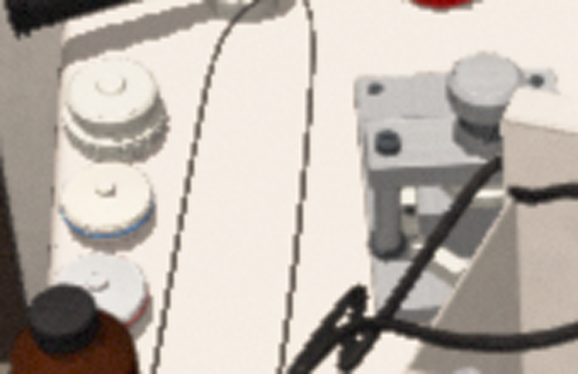

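View pics/top_crop.png

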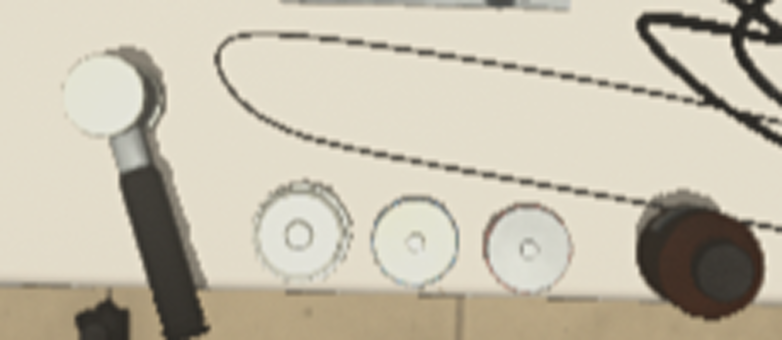

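View pics/top_press.png

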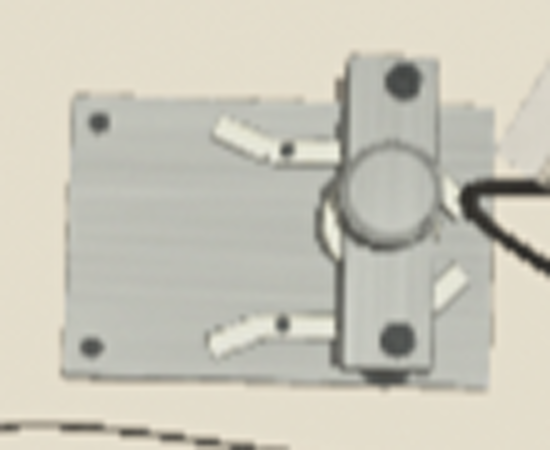

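View pics/side_press.png

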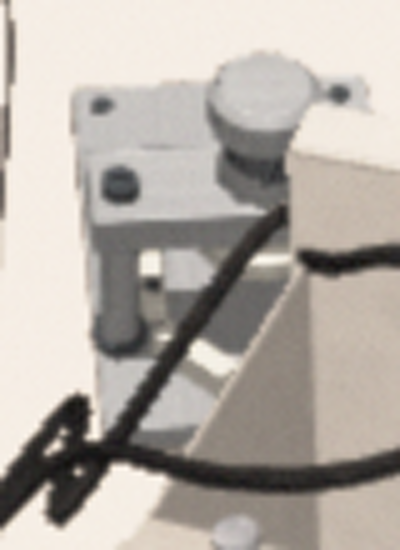

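The three white discs in the top view are candidates at (284,293), (317,295) and (350,298), and the red look-alike is at (230,195). The crop of (284,293) shows a wide base rim with a gap under its lid, also at (263,262) in the side view, so that is the open one. The other two have coloured seams and no gap. The press opens towards image left (+y world) and its plunger is at (342,188). I'll turn these into positions next.

```bash
python3 - <<'E'
from h import *
ps=optics.capture("side"); pt=optics.capture("top")
def tri(a,b):
    o1,d1=ray(ps,*a);o2,d2=ray(pt,*b);d1/=np.linalg.norm(d1);d2/=np.linalg.norm(d2)
    A=np.column_stack([d1,-d2]);t=np.linalg.lstsq(A,o2-o1,rcond=None)[0]
    P,Q=o1+d1*t[0],o2+d2*t[1];return ((P+Q)/2).round(4),np.linalg.norm(P-Q).round(4)
print("lid port top",at_z(pt,284+0,293.5,.040), )
print("tri cass", tri((110/3.4+230,86/3.4+230),(298/3.4+195,236/3.4+225)), at_z(pt,298/3.4+195,236/3.4+225,.04))
for n,u in (("b",(415,242)),("c",(529,249))): print(n,at_z(pt,u[0]/3.4+195,u[1]/3.4+225,.029))
print("bottle", at_z(pt,725/3.4+195,270/3.4+225,.125))
print("mallet head top",at_z(pt,103/3.4+195,95/3.4+225,.086), "handle end mid",at_z(pt,186/3.4+195,332/3.4+225,.057))
print("edge",at_z(pt,284,311,0), at_z(pt,300/3.4+195,289/3.4+225,0))
# press
f=lambda u:(u[0]/5+265,u[1]/5+150)
print("plunger top",at_z(pt,*f((392,192)),.140))
for c in ((72,96),(64,376),(486,388),(493,108)): print("plate corner",at_z(pt,*f(c),.018))
for c in ((349,57),(440,60),(343,368),(433,372)): print("bridge",at_z(pt,*f(c),.096))
print("plungerhead tri",tri((262/5+320,90/5+235),f((392,192))))
print("box corner tri",tri((381,262),(366,187)))
print("cable end tri",tri((380,281),(360,188)))
print("loop tip", tri((318,228),(262,238)), at_z(pt,262,238,0))
E
python3 - <<'E'
import sys; sys.path.insert(0,'.')
from h import *
pt=optics.capture("top")
cv2.imwrite("pics/top_box.png",cv2.resize(pt["image"][0:250,320:560],None,fx=2.4,fy=2.4))
ps=optics.capture("side")
cv2.imwrite("pics/side_box.png",cv2.resize(ps["image"][225:475,230:500],None,fx=2.4,fy=2.4))
E
```

```text
lid port top [0.39749761 0.3069985  0.04      ]
tri cass (array([0.3961, 0.3099, 0.038 ]), np.float64(0.0011)) [0.39559042 0.30968956 0.04      ]
b [0.39326397 0.23961012 0.029     ]
c [0.39073345 0.17058867 0.029     ]
bottle [0.38620886 0.07046922 0.125     ]
mallet head top [0.47500396 0.4209269  0.086     ] handle end mid [0.33897403 0.37228943 0.057     ]
edge [0.35932005 0.30831713 0.        ] [0.36136982 0.3099919  0.        ]
plunger top [0.59839046 0.19631679 0.14      ]
plate corner [0.65835628 0.32605826 0.018     ]
plate corner [0.53890162 0.3256927  0.018     ]
plate corner [0.53836189 0.14814937 0.018     ]
plate corner [0.657937   0.14723614 0.018     ]
bridge [0.65959589 0.21180387 0.096     ]
bridge [0.65935465 0.17604657 0.096     ]
bridge [0.53681354 0.21144999 0.096     ]
bridge [0.53614605 0.17645119 0.096     ]
plungerhead tri (array([0.5988, 0.1962, 0.1386]), np.float64(0.0004))
box corner tri (array([0.6038, 0.1558, 0.155 ]), np.float64(0.0088))
cable end tri (array([0.6082, 0.162 , 0.1029]), np.float64(0.0028))
loop tip (array([0.5088, 0.3529, 0.0646]), np.float64(0.0023)) [0.51244365 0.35990918 0.        ]
```

View pics/top_box.png

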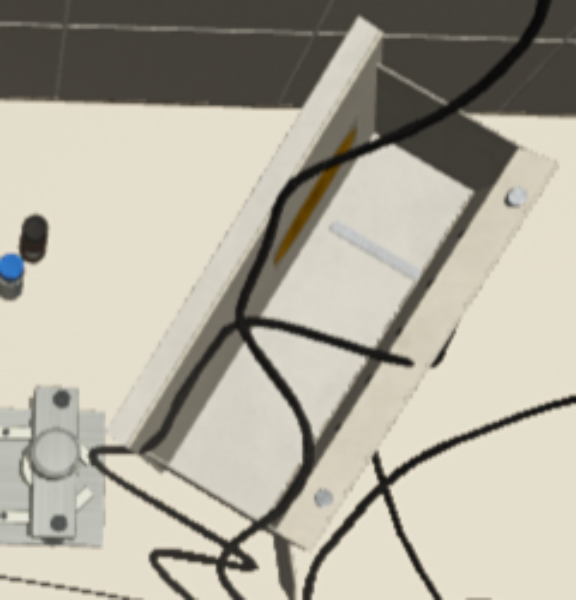

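View pics/side_box.png

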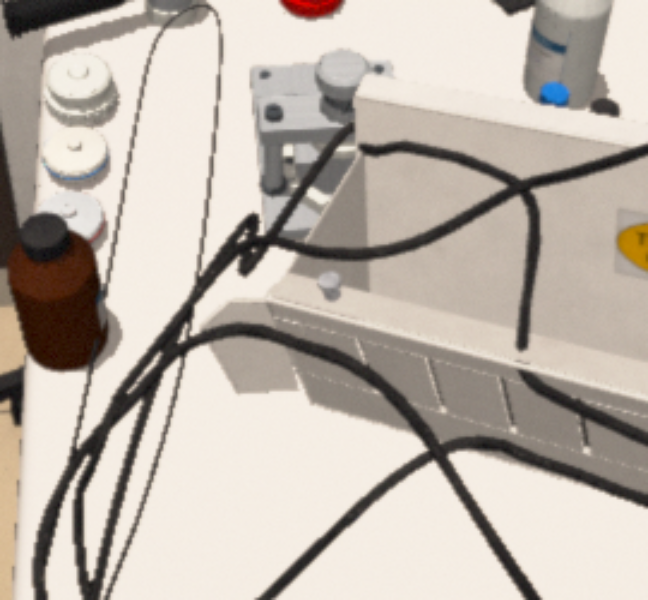

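Run:
```python
from h import *
ps=optics.capture("side"); pt=optics.capture("top")
for u in ((283,266),(317,271.5),(300,237),(348,246)):
    print(u,[ (z,proj(ps,at_z(pt,*u,z)).round(0).tolist(),at_z(pt,*u,z)[:2].round(3).tolist()) for z in (0,.03,.06,.09,.12)])
# IK checks
Rp=down(0.0)
q=kin.solve_ik
print("pick",q([.396,.3095,.194],quat(Rp)), q([.396,.3095,.33],quat(Rp)))
print("apron",q([.598,.29,.213],quat(Rp)),q([.598,.29,.33],quat(Rp)))
t=np.radians(20); Rt=R.from_rotvec([-t,0,0]).as_matrix()@Rp; print(Rt[:,0])
for y in (.36,.245):
    P=np.array([.598,y,.03])-.191*Rt[:,0]; print("push",P,q(P,quat(Rt)))
m=np.array([.136,.049]); a=np.arctan2(m[1],m[0]); Rm=down(a-np.pi/2); Rm2=down(a+np.pi/2)
g=np.array([.475,.421])-.075*np.array([np.cos(a),np.sin(a)])
for r in (Rm,Rm2):
  print("mallet",np.degrees(a),q([*g,.215],quat(r)))
  h=np.array([.598,.196])-.075*np.array([np.cos(a),np.sin(a)]); print(q([*h,.355],quat(r)),q([*h,.42],quat(r)))
```

```text
(283, 266) [(0, [292.0, 266.0], [0.454, 0.313]), (0.03, [291.0, 256.0], [0.453, 0.311]), (0.06, [290.0, 246.0], [0.453, 0.309]), (0.09, [289.0, 235.0], [0.452, 0.308]), (0.12, [288.0, 224.0], [0.452, 0.306])]
(317, 271.5) [(0, [288.0, 293.0], [0.444, 0.241]), (0.03, [287.0, 282.0], [0.444, 0.241]), (0.06, [286.0, 271.0], [0.444, 0.241]), (0.09, [284.0, 259.0], [0.443, 0.241]), (0.12, [283.0, 248.0], [0.443, 0.242])]
(300, 237) [(0, [324.0, 277.0], [0.517, 0.279]), (0.03, [322.0, 266.0], [0.514, 0.278]), (0.06, [321.0, 256.0], [0.512, 0.277]), (0.09, [319.0, 245.0], [0.51, 0.276]), (0.12, [318.0, 233.0], [0.507, 0.275])]
(348, 246) [(0, [318.0, 317.0], [0.5, 0.176]), (0.03, [317.0, 305.0], [0.498, 0.178]), (0.06, [315.0, 294.0], [0.496, 0.18]), (0.09, [313.0, 281.0], [0.494, 0.182]), (0.12, [312.0, 269.0], [0.492, 0.184])]
pick [ 5.44535799e-01  6.46535662e-01  1.84306707e+00 -4.44089210e-16
  6.51989920e-01  5.44535799e-01] [ 5.44535799e-01  4.19103405e-01  1.73406315e+00 -4.44089210e-16
  9.88426095e-01  5.44535799e-01]
apron [ 3.61737612e-01  7.60052632e-01  1.41051578e+00 -4.44089
[... 352 characters left out ...]
48509  1.31286658 -0.33527304  1.19364443  0.61667513]
mallet 19.813793245495653 [ 6.68774907e-01  6.60820839e-01  1.67315199e+00 -4.44089210e-16
  8.07619820e-01  1.89375530e+00]
[ 2.05066165e-01  4.50279872e-01  1.58310063e+00 -4.44089210e-16
  1.10821215e+00  1.43004656e+00] [ 2.05066165e-01  3.78934030e-01  1.50082072e+00 -4.44089210e-16
  1.26183790e+00  1.43004656e+00]
mallet 19.813793245495653 [ 6.68774907e-01  6.60820839e-01  1.67315199e+00 -4.44089210e-16
  8.07619820e-01 -1.24783735e+00]
[ 2.05066165e-01  4.50279872e-01  1.58310063e+00 -4.44089210e-16
  1.10821215e+00 -1.71154609e+00] [ 2.05066165e-01  3.78934030e-01  1.50082072e+00 -4.44089210e-16
  1.26183790e+00 -1.71154609e+00]
```

Run:
```python
from h import *
env.reach([.396,.3095,.36],quat(down(0)))
p=wrist("w1"); s=monitor.sense(); print(s["time"],s["q"].round(3),s["ee_pos"])
for t in ("cassette_center","closed_a"):
    for d in optics.silhouettes(t,p)[:4]:
        ys,xs=np.nonzero(d["pixels"]); print(t,round(d["confidence"],2),d["box"],len(xs),xs.mean().round(1),ys.mean().round(1), at_z(p,xs.mean(),ys.mean(),.03))
ps=optics.capture("side"); cv2.imwrite("pics/side_loop.png",cv2.resize(ps["image"][190:340,240:370],None,fx=4,fy=4,interpolation=cv2.INTER_NEAREST))
```

```text
2.4583 [0.546 0.378 1.699 0.    1.065 0.544] [0.39577321 0.31040913 0.36013524]
cassette_center 0.63 [290.9, 176.6, 362.7, 251.9] 4084 327.5 214.9 [0.39785636 0.31345028 0.03      ]
cassette_center 0.55 [552.0, 21.5, 640.0, 108.2] 6369 597.1 63.3 [0.59311384 0.4275319  0.03      ]
closed_a 0.86 [297.5, 324.6, 343.5, 386.0] 572 321.8 344.0 [0.39323879 0.1933621  0.03      ]
closed_a 0.85 [294.0, 260.9, 353.6, 316.8] 2654 324.2 289.3 [0.39533837 0.24743926 0.03      ]
```

View pics/w1.png

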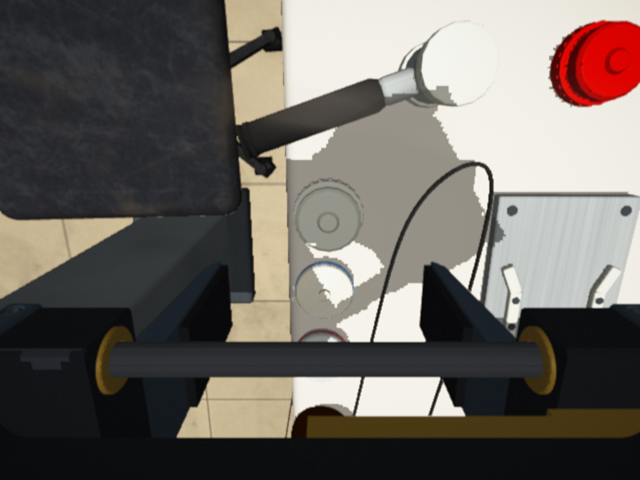

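View pics/side_loop.png

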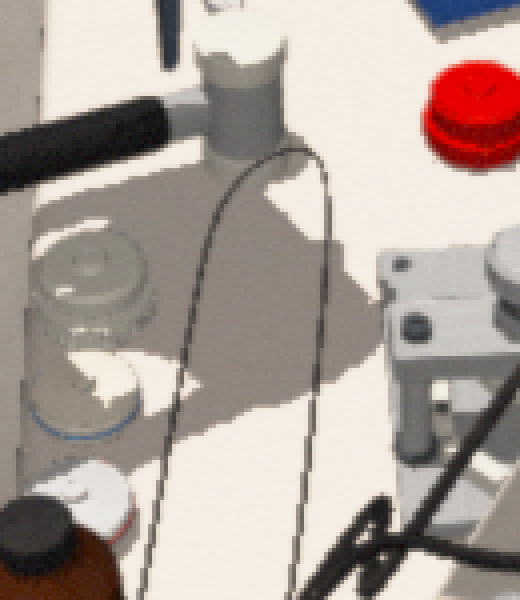

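Run:
```python
from h import *
p=wrist("w1b"); pt=optics.capture("top"); ps=optics.capture("side")
g=[cv2.cvtColor(x["image"],cv2.COLOR_BGR2GRAY) for x in (p,pt,ps)]
def bh(im): return cv2.morphologyEx(im,cv2.MORPH_BLACKHAT,np.ones((9,9),np.uint8)).astype(float)
B=[bh(x) for x in g]
for row,lo,hi in ((200,380,450),(230,380,420),(260,370,420),(300,360,400),(200,470,500),(172,430,480)):
    u=lo+np.argmax(B[0][row,lo:hi]); out=[]
    for z in np.arange(0,.13,.01):
        X=at_z(p,u,row,z); v=[]
        for b,q in ((B[1],pt),(B[2],ps)):
            c=proj(q,X).round().astype(int); v.append(int(b[c[1]-1:c[1]+2,c[0]-1:c[0]+2].max()))
        out.append((round(z,2),v))
    print(row,u,at_z(p,u,row,0).round(3),at_z(p,u,row,.08).round(3)); print(out)
```

```text
200 421 [0.48  0.319 0.   ] [0.46  0.337 0.08 ]
[(np.float64(0.0), [0, 5]), (np.float64(0.01), [1, 5]), (np.float64(0.02), [11, 6]), (np.float64(0.03), [67, 5]), (np.float64(0.04), [73, 4]), (np.float64(0.05), [70, 6]), (np.float64(0.06), [40, 56]), (np.float64(0.07), [0, 12]), (np.float64(0.08), [0, 20]), (np.float64(0.09), [0, 56]), (np.float64(0.1), [0, 77]), (np.float64(0.11), [0, 53]), (np.float64(0.12), [0, 0])]
230 403 [0.466 0.292 0.   ] [0.449 0.316 0.08 ]
[(np.float64(0.0), [1, 5]), (np.float64(0.01), [0, 5]), (np.float64(0.02), [0, 4]), (np.float64(0.03), [0, 3]), (np.float64(0.04), [0, 17]), (np.float64(0.05), [1, 62]), (np.float64(0.06), [14, 7]), (np.float64(0.07), [95, 5]), (np.float64(0.08), [107, 4]), (np.float64(0.09), [84, 5]), (np.float64(0.1), [10, 1]), (np.float64(0.11), [0, 63]), (np.float64(0.12), [0, 38])]
260 392 [0.458 0.263 0.   ] [0.443 0.294 0.08 ]
[(np.float64(0.0), [22, 5]), (np.float64(0.01), [30, 5]), (np.float64(0.02), [19, 5]), (np.float64(0.03), [0, 6]), (np.float64(0.04), [1, 76]), (np.float64(0.05), [2, 51]), (np.float64(0.06), [2, 5]), (np.floa
[... 738 characters left out ...]
 [1, 2]), (np.float64(0.04), [1, 1]), (np.float64(0.05), [22, 127]), (np.float64(0.06), [29, 114]), (np.float64(0.07), [3, 70]), (np.float64(0.08), [1, 152]), (np.float64(0.09), [2, 5]), (np.float64(0.1), [36, 8]), (np.float64(0.11), [43, 21]), (np.float64(0.12), [25, 44])]
172 450 [0.503 0.344 0.   ] [0.478 0.356 0.08 ]
[(np.float64(0.0), [51, 4]), (np.float64(0.01), [51, 5]), (np.float64(0.02), [51, 3]), (np.float64(0.03), [50, 2]), (np.float64(0.04), [43, 0]), (np.float64(0.05), [36, 9]), (np.float64(0.06), [31, 55]), (np.float64(0.07), [29, 9]), (np.float64(0.08), [19, 5]), (np.float64(0.09), [17, 3]), (np.float64(0.1), [25, 8]), (np.float64(0.11), [23, 7]), (np.float64(0.12), [35, 80])]
```

Run:
```python
from h import *
s=monitor.sense(); p=optics.capture("wrist"); p["T"]=wT(s,p)
cv2.imwrite("pics/w1c.png",cv2.resize(p["image"][165:265,270:390],None,fx=5,fy=5,interpolation=cv2.INTER_CUBIC))
print(at_z(p,328,222,.04))
for X in ([.396,.3097,.04],[.396,.3097,.018],[.426,.3097,.0],[.366,.3097,0],[.396,.3397,0]): print(proj(p,np.array(X)))
```

```text
[0.39813205 0.30977754 0.04      ]
[325.29633676 222.09083205]
[325.30160828 215.05881899]
[359.16816084 209.98614586]
[291.43943237 209.88724622]
[325.35542482 176.1377293 ]
```

View pics/w1c.png

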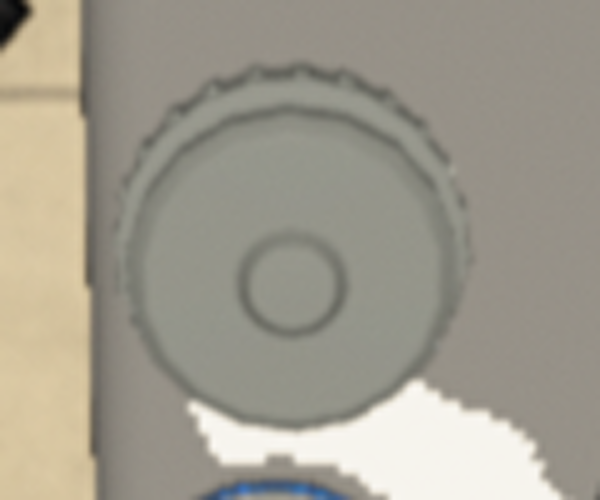

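The close crop confirms the open cassette: the port is at about (328,222), with the wider ribbed base showing behind the lid. I'll grip it with a narrower opening, because a thin cable loop stands nearby at x≈0.455, z≈0.05.

Run:
```python
from h import *
eoat.grip(.074,20)
env.line_to([.397,.3097,.24],vel=.3)
env.line_to([.397,.3097,.1945],vel=.12)
print(eoat.grip(.05,20)); s=monitor.sense(); print(s["time"],s["grip_width"],s["wrist_force"],s["ee_pos"])
p=wrist("w2")
```

```text
False
4.7333 0.059332537560572975 [-1.24035768 -0.11322843 11.22257952] [0.39726187 0.30986858 0.19533542]
```

View pics/w2.png

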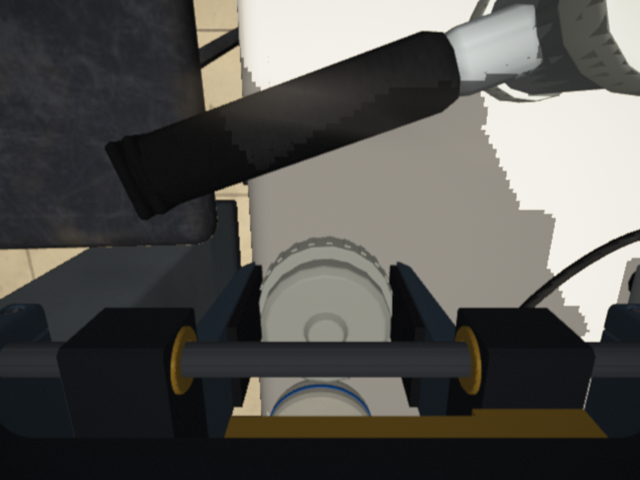

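Run:
```python
from h import *
env.line_to([.397,.3097,.22],vel=.15); s=monitor.sense(); print(s["grip_width"],s["wrist_force"],s["ee_pos"])
env.line_to([.397,.3097,.34],vel=.3)
env.line_to([.598,.291,.34],vel=.3)
s=monitor.sense(); print(s["time"],s["grip_width"],s["wrist_force"],s["ee_pos"])
p=wrist("w3")
ps=optics.capture("side");cv2.imwrite("pics/s3.png",ps["image"][150:400,200:500])
```

```text
0.05933413354719887 [ 0.57473465 -0.76191619 -1.41229894] [0.39718788 0.30983796 0.22067782]
6.475 0.059000607725719356 [ 0.50526002 -0.46451228 -0.47089524] [0.59748364 0.29079913 0.33835503]
```

View pics/w3.png

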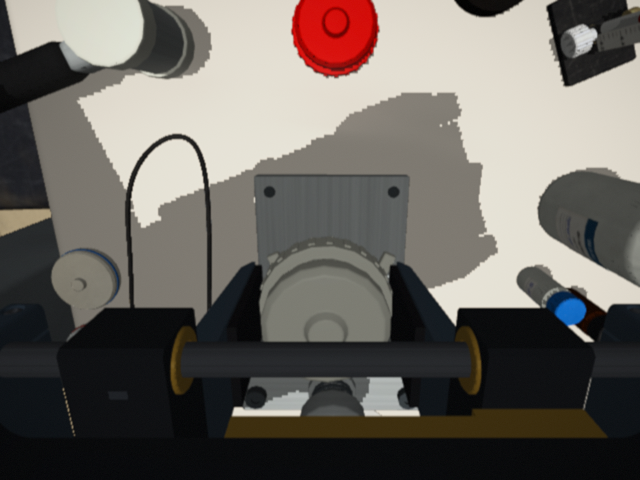

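View pics/s3.png

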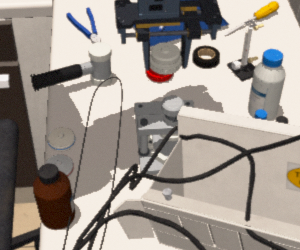

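Run:
```python
from h import *
s=monitor.sense(); p=optics.capture("wrist"); p["T"]=wT(s,p)
print(s["ee_pos"],at_z(p,331.5,192,.018), at_z(p,255,176,.018),at_z(p,409,176,.018))
env.line_to([.598,.291,.25],vel=.25)
env.line_to([.598,.291,.2145],vel=.06)
s=monitor.sense(); print(s["ee_pos"],s["wrist_force"])
env.line_to([.598,.291,.2135],vel=.03)
s=monitor.sense(); print(s["ee_pos"],s["wrist_force"],s["grip_width"])
```

```text
[0.59692012 0.29117871 0.33930426] [0.601267  0.3146383 0.018    ] [0.54268985 0.32695456 0.018     ] [0.66042417 0.32713501 0.018     ]
[0.59800425 0.29097695 0.21415721] [-0.40126706 -0.11606652 -0.29149661]
[0.59802405 0.29100417 0.21349422] [-0.31713487  1.07842276 -0.30395835] 0.059466559898181795
```

Run:
```python
from h import *
eoat.grip(.078)
env.line_to([.598,.291,.29],vel=.25)
t=np.radians(20); Rt=R.from_rotvec([-t,0,0]).as_matrix()@down(0)
P=np.array([.599,.40,.07])-.191*Rt[:,0]; print(P)
env.reach(P,quat(Rt)); 
p=wrist("w4"); print(monitor.sense()["time"])
pt=optics.capture("top"); cv2.imwrite("pics/t4.png",cv2.resize(pt["image"][130:250,220:400],None,fx=4,fy=4,interpolation=cv2.INTER_CUBIC))
for d in optics.silhouettes("cassette_center",pt)[:2]: print(d["box"],d["confidence"])
```

```text
[0.599      0.46532585 0.24948129]
9.675
[222.5, 181.6, 246.4, 206.5] 0.64
[281.1, 183.1, 308.5, 208.8] 0.62
```

View pics/w4.png

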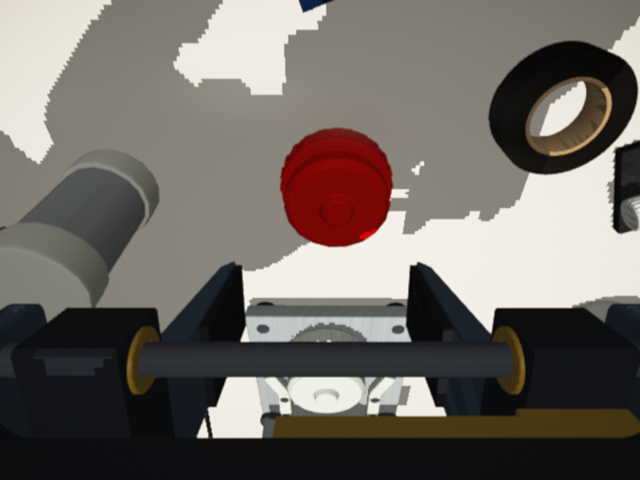

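View pics/t4.png

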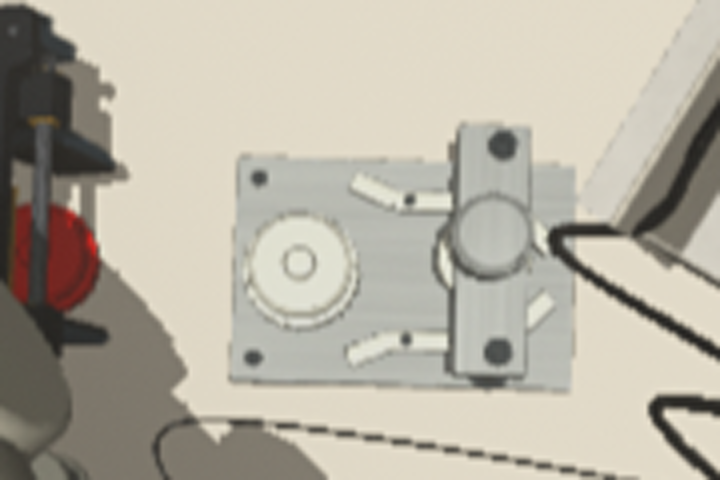

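```bash
cat >> h.py <<'E'
t=np.radians(20); Rt=R.from_rotvec([-t,0,0]).as_matrix()@down(0)
def tip(y,z,x=.599): return np.array([x,y,z])-.191*Rt[:,0]
E
python3 - <<'E'
from h import *
eoat.grip(.016)
env.line_to(tip(.358,.07),vel=.25)
env.line_to(tip(.358,.0265),vel=.15)
s=monitor.sense(); print(s["wrist_force"],s["ee_pos"]-tip(.358,.0265))
for y in (.32,.28,.255):
    env.line_to(tip(y,.0265),vel=.08); s=monitor.sense(); print(y,s["wrist_force"].round(2),(s["ee_pos"]-tip(y,.0265)).round(4))
p=wrist("w5"); print(s["time"])
pt=optics.capture("top"); cv2.imwrite("pics/t5.png",cv2.resize(pt["image"][130:250,220:400],None,fx=4,fy=4,interpolation=cv2.INTER_CUBIC))
ps=optics.capture("side"); cv2.imwrite("pics/s5.png",cv2.resize(ps["image"][200:340,300:440],None,fx=4,fy=4,interpolation=cv2.INTER_CUBIC))
E
```

```text
[-0.89243561  0.09950193  0.5737655 ] [-0.00011799  0.00045676 -0.00027983]
0.32 [ 0.37  0.18 -0.2 ] [ 0.0002 -0.0002  0.0002]
0.28 [ 0.21  0.23 -0.18] [ 0.0001 -0.0002  0.0001]
0.255 [-0.08  0.42  0.56] [ 0.0001 -0.0005  0.0001]
13.3
```

View pics/w5.png

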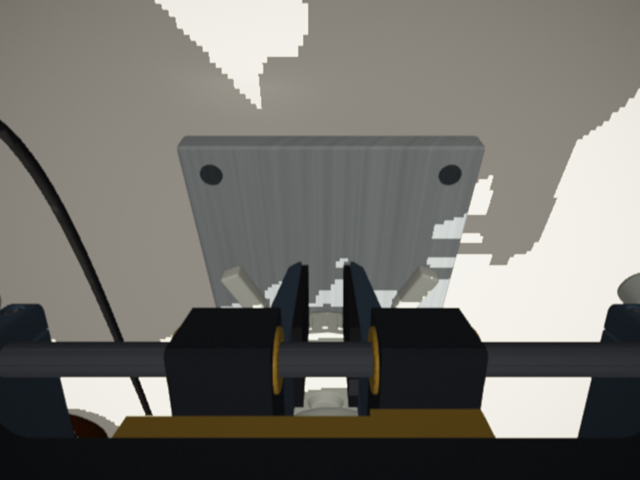

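View pics/t5.png

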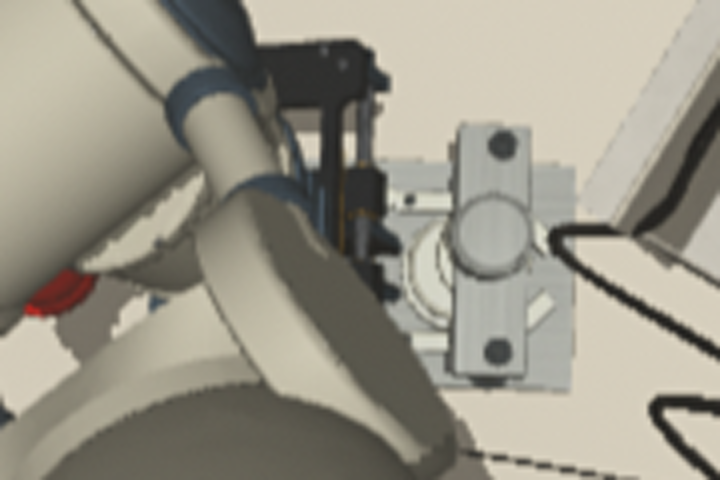

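View pics/s5.png

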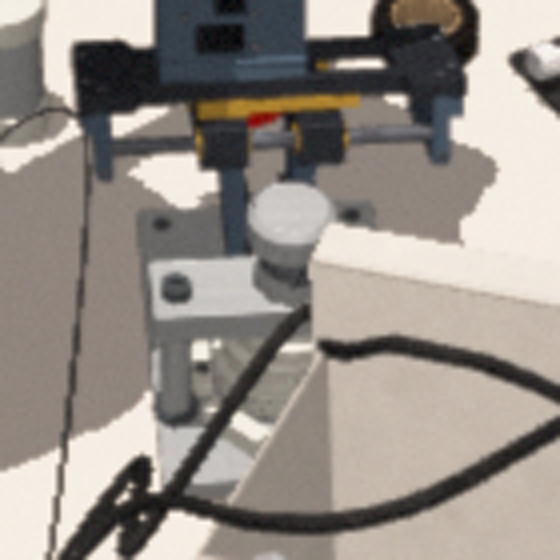

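Run:
```python
from h import *
y=.246
env.line_to(tip(y,.0265),vel=.05)
while y>.226:
    env.hold(.1); s=monitor.sense(); f=s["wrist_force"]; print(round(y,4),f.round(2),(s["ee_pos"]-tip(y,.0265)).round(4))
    if f[1]>8: break
    y-=.001; env.line_to(tip(y,.0265),vel=.03)
p=wrist("w6"); print(s["time"])
pt=optics.capture("top"); cv2.imwrite("pics/t6.png",cv2.resize(pt["image"][130:250,220:400],None,fx=4,fy=4,interpolation=cv2.INTER_CUBIC))
```

```text
0.246 [ 0.27  0.11 -0.55] [ 0. -0.  0.]
0.245 [-0.28 -0.17  0.25] [-0.      0.0001 -0.    ]
0.244 [-0.83  0.15  0.9 ] [ 0. -0.  0.]
0.243 [-0.48  1.    0.45] [ 0. -0.  0.]
0.242 [1.37 3.55 0.1 ] [0.0001 0.0002 0.0001]
0.241 [2.82 6.35 0.26] [0.0003 0.0005 0.0003]
0.24 [ 3.63 10.59  0.04] [0.0006 0.0009 0.0005]
15.9833
```

View pics/t6.png

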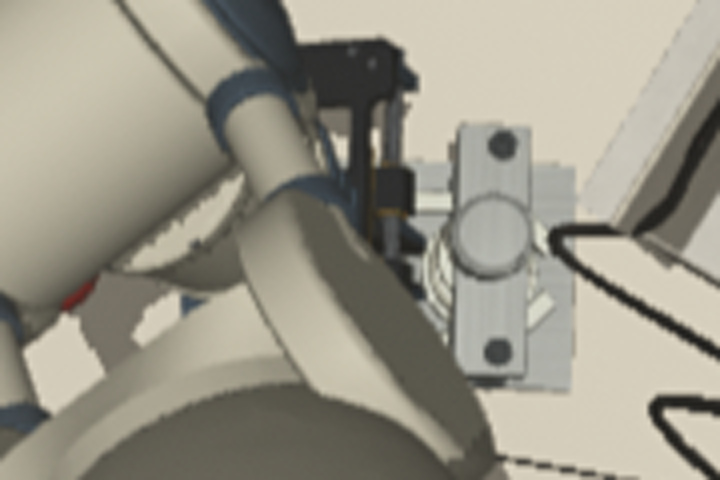

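Run:
```python
from h import *
env.line_to(tip(.30,.0265),vel=.15)
env.line_to(tip(.33,.15),vel=.3)
pt=optics.capture("top"); cv2.imwrite("pics/t7.png",cv2.resize(pt["image"][130:250,220:400],None,fx=4,fy=4,interpolation=cv2.INTER_CUBIC))
ps=optics.capture("side"); cv2.imwrite("pics/s7.png",cv2.resize(ps["image"][200:340,300:440],None,fx=4,fy=4,interpolation=cv2.INTER_CUBIC))
a=np.arctan2(.049,.136)
eoat.grip(.06)
env.reach([.404,.395,.36],quat(down(a+np.pi/2)))
p=wrist("w7"); s=monitor.sense(); print(s["time"],s["q"].round(2),s["wrist_force"])
for d in optics.silhouettes("mallet",p)[:2]:
    print(d["box"],d["confidence"])
```

```text
19.8667 [ 0.67  0.46  1.55 -0.    1.13 -1.25] [0.09491406 0.08668248 0.27395638]
[292.7, 130.1, 357.8, 343.8] 0.69
[27.4, 69.3, 100.6, 144.9] 0.35
```

View pics/w7.png

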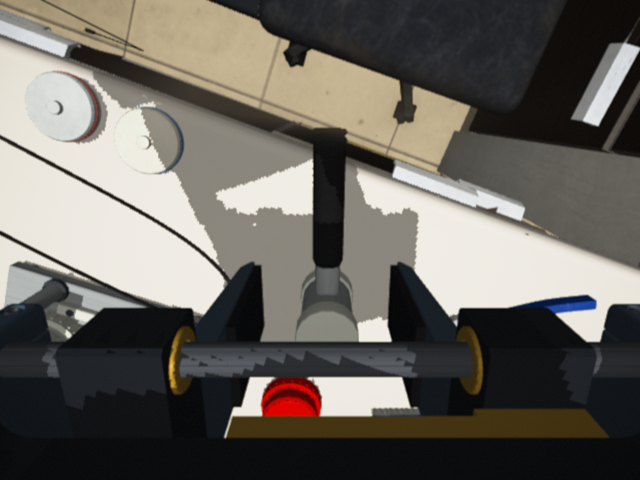

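View pics/t7.png

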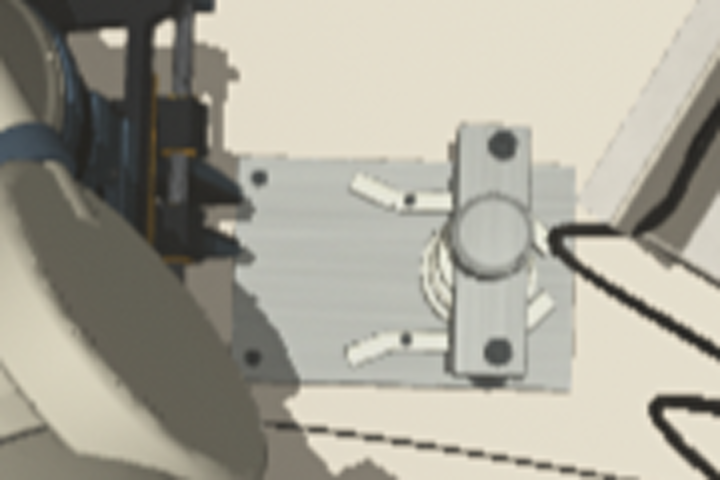

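View pics/s7.png

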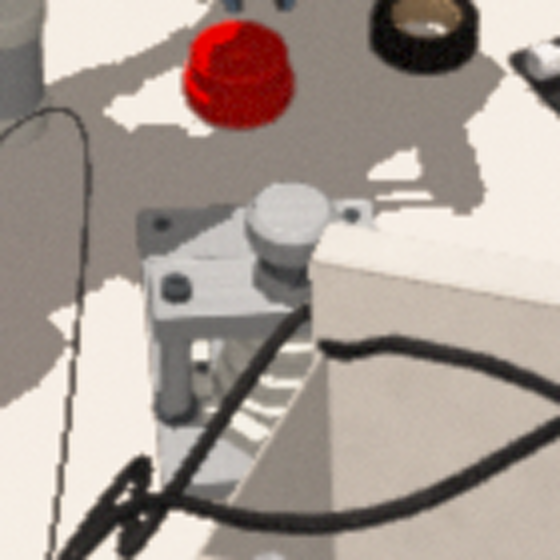

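Run:
```python
from h import *
pt=optics.capture("top"); print("rim back",at_z(pt,325,197,.034), at_z(pt,220+430/4,130+268/4,.05))
s=monitor.sense(); p=optics.capture("wrist"); p["T"]=wT(s,p)
im=cv2.cvtColor(p["image"],cv2.COLOR_BGR2GRAY)
d=optics.silhouettes("mallet",p)[0]["pixels"]
P=[]
for r in range(150,250,10):
    xs=np.nonzero(d[r])[0]; c=(xs.min()+xs.max())/2; P.append(at_z(p,c,r,.05)); print(r,xs.min(),xs.max(),P[-1].round(4))
P=np.array(P); v=P[-1]-P[0]; a=np.arctan2(v[1],v[0]); print("angle",np.degrees(a))
h=np.array([.475,.421]); n=np.array([-np.sin(a),np.cos(a)]); print("head offset from axis",(h-P[:,:2].mean(0))@n)
ue=P[0]; print("h from end", (h-at_z(p,330,130,.043)[:2])@np.array([np.cos(a),np.sin(a)]))
cv2.imwrite("pics/w8.png",cv2.resize(p["image"][120:350,250:400],None,fx=2.6,fy=2.6))
```

```text
rim back [0.59870215 0.22822534 0.034     ] [0.59621298 0.22340655 0.05      ]
150 313 346 [0.3493 0.3774 0.05  ]
160 313 346 [0.356  0.3798 0.05  ]
170 313 345 [0.3629 0.382  0.05  ]
180 313 344 [0.37   0.3841 0.05  ]
190 312 344 [0.3771 0.3863 0.05  ]
200 312 344 [0.3843 0.3889 0.05  ]
210 312 343 [0.3916 0.3912 0.05  ]
220 313 343 [0.3989 0.3942 0.05  ]
230 313 343 [0.4064 0.3969 0.05  ]
240 313 343 [0.414  0.3997 0.05  ]
angle 19.01838379239839
head offset from axis 0.000530016683314695
h from end 0.1467142375952455
```

View pics/w8.png

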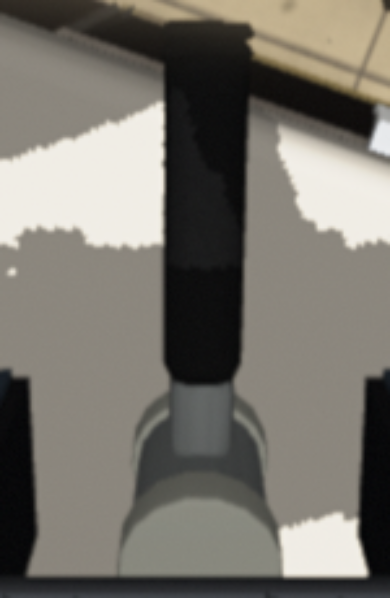

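Run:
```python
from h import *
a=np.radians(19.4); q=quat(down(a+np.pi/2)); u=np.array([np.cos(a),np.sin(a)])
g=np.array([.4755,.421])-.073*u
env.line_to([*g,.30],q,vel=.25)
env.line_to([*g,.215],q,vel=.15)
eoat.grip(.015,60); env.hold(.15); s=monitor.sense(); print(g,s["time"],s["grip_width"],s["wrist_force"],s["wrist_torque"],s["ee_pos"])
p=wrist("w9")
env.line_to([*g,.23],q,vel=.1); env.hold(.1); s=monitor.sense(); print(s["time"],s["grip_width"],s["wrist_force"],s["wrist_torque"],s["ee_pos"])
env.line_to([*g,.42],q,vel=.3)
p=wrist("w10"); ps=optics.capture("side"); cv2.imwrite("pics/s10.png",ps["image"][100:350,200:500])
```

```text
[0.40664475 0.39675224] 21.9667 0.023889571762830214 [-1.07344897 -0.1727308   4.75306993] [ 0.03669805  0.03284602 -0.04340336] [0.40664421 0.39677634 0.21508943]
22.4167 0.02363570759938748 [-0.17805204 -0.14559378 -3.56364808] [0.0183126  0.1750026  0.04432957] [0.40652347 0.39664136 0.22964112]
```

View pics/w9.png

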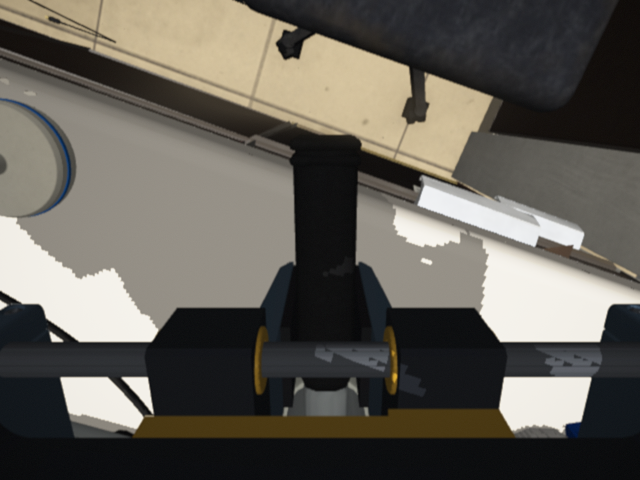

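View pics/w10.png

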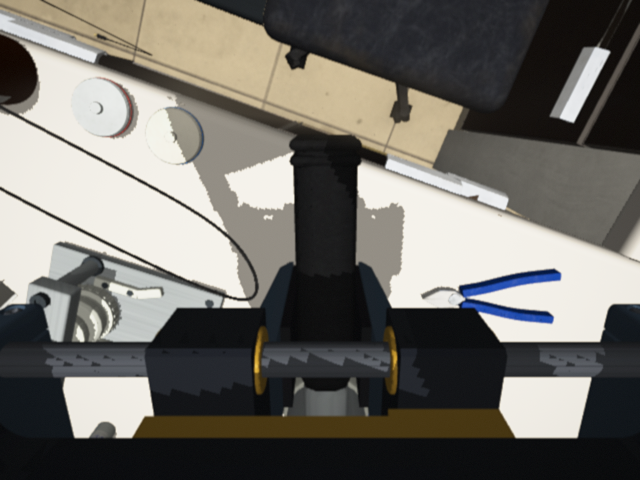

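View pics/s10.png

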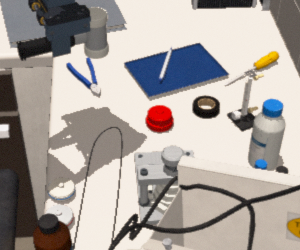

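```bash
cat >> h.py <<'E'
aM=np.radians(19.4); qM=quat(down(aM+np.pi/2)); uM=np.array([np.cos(aM),np.sin(aM)])
def face(z,c=(.599,.1965)): return np.array([*(np.array(c)-.073*uM),z+.215])
E
python3 - <<'E'
from h import *
env.line_to(face(.205),qM,vel=.3)
pt=optics.capture("top"); cv2.imwrite("pics/t11.png",cv2.resize(pt["image"][130:280,250:430],None,fx=4,fy=4,interpolation=cv2.INTER_CUBIC))
ps=optics.capture("side"); cv2.imwrite("pics/s11.png",cv2.resize(ps["image"][160:320,280:460],None,fx=4,fy=4,interpolation=cv2.INTER_CUBIC))
s=monitor.sense(); print(s["time"],s["ee_pos"]-face(.205),s["wrist_force"],s["grip_width"])
E
```

```text
24.4 [-0.00072281  0.00127988 -0.00015397] [-0.92285251 -0.65756457 -3.78269713] 0.02380079239859205
```

View pics/t11.png

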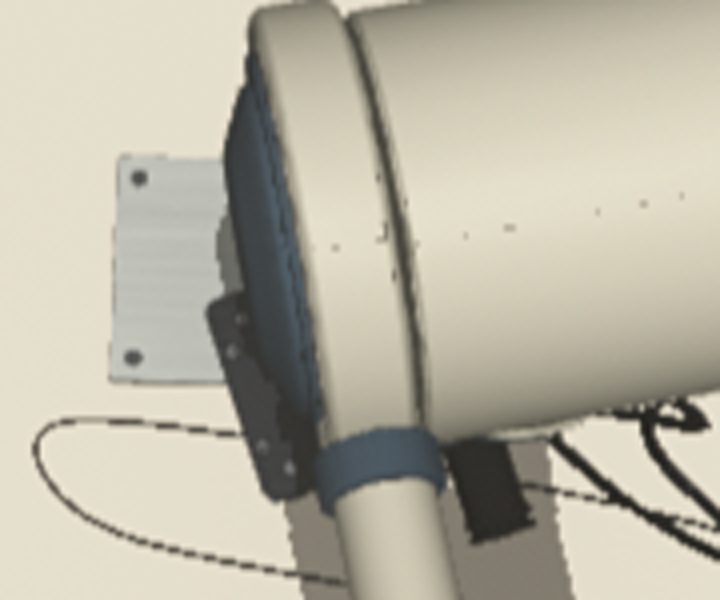

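View pics/s11.png

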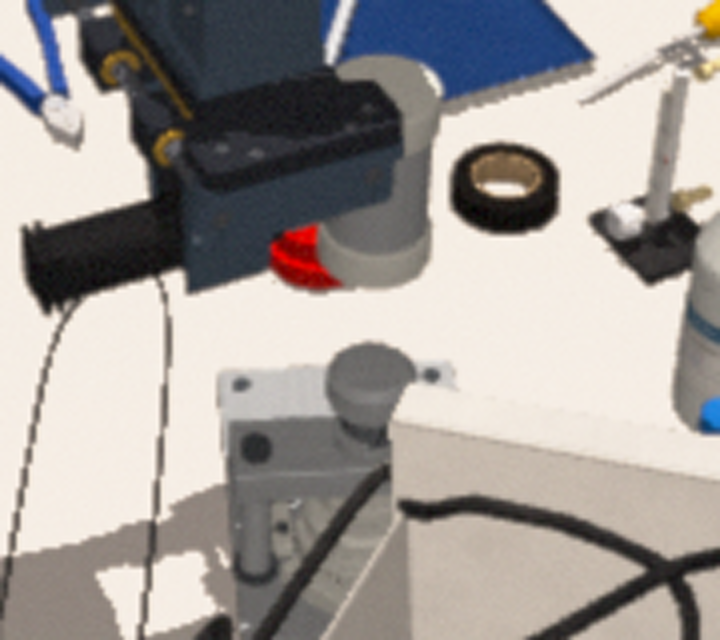

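Run:
```python
from h import *
ps=optics.capture("side"); print("face proj",(proj(ps,np.array([.599,.1965,.205]))-[280,160])*4,"plunger",(proj(ps,np.array([.599,.1965,.14]))-[280,160])*4)
env.line_to(face(.182),qM,vel=.3)
env.line_to(face(.128),qM,vel=.28)
s=monitor.sense(); print(s["time"],(s["ee_pos"]-face(.128)).round(4),s["wrist_force"].round(2),s["wrist_torque"].round(2))
env.line_to(face(.182),qM,vel=.28)
p=wrist("w12"); s=monitor.sense(); print(s["time"],s["wrist_force"].round(2),s["grip_width"])
ps=optics.capture("side"); cv2.imwrite("pics/s12.png",cv2.resize(ps["image"][160:320,280:460],None,fx=4,fy=4,interpolation=cv2.INTER_CUBIC))
```

```text
face proj [375.31160805 256.41905508] plunger [369.63643794 369.25526687]
25.0417 [0.     0.0002 0.0009] [-3.55 -0.16  3.1 ] [0.   0.7  0.02]
25.4333 [-0.34 -0.47 -3.83] 0.023918191718697315
```

View pics/s12.png

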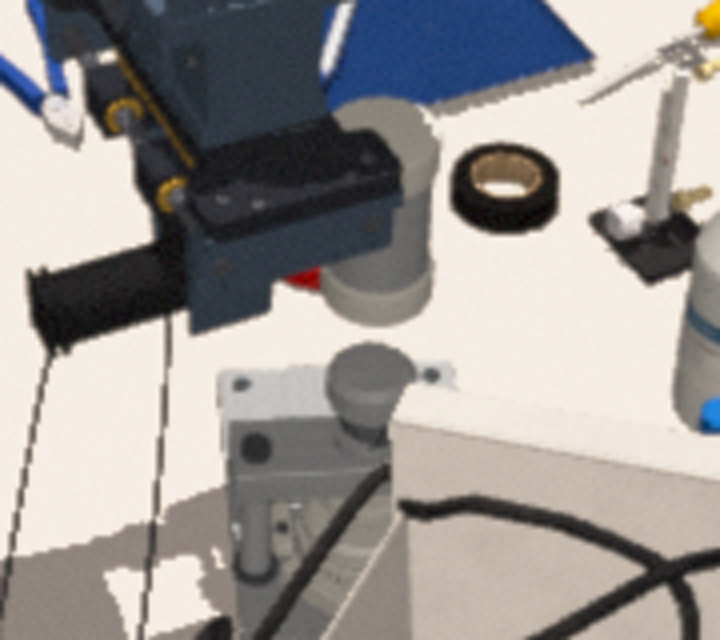

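View pics/w12.png

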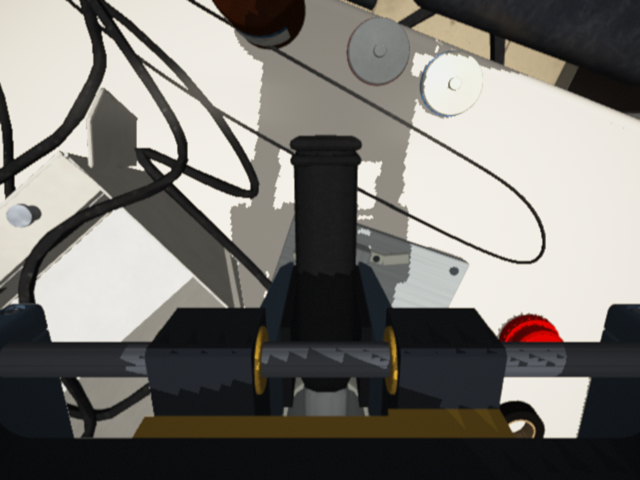

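Run:
```python
from h import *
for z in (.1245,.123,.1225):
    env.line_to(face(z),qM,vel=.28)
    s=monitor.sense(); print(z,s["time"],(s["ee_pos"]-face(z)).round(4),s["wrist_force"].round(2),s["wrist_torque"].round(2))
    env.line_to(face(.182),qM,vel=.28)
env.hold(.1); p=wrist("w13"); s=monitor.sense(); print(s["time"],s["wrist_force"].round(2),s["grip_width"])
ps=optics.capture("side"); cv2.imwrite("pics/s13.png",cv2.resize(ps["image"][260:320,320:390],None,fx=8,fy=8,interpolation=cv2.INTER_CUBIC))
```

```text
0.1245 25.8417 [-0.0005 -0.0001 -0.0004] [-2.62 -0.52  2.74] [-0.14  0.64  0.03]
0.123 26.5583 [-0.0006 -0.0001 -0.0004] [-3.25 -0.78  2.81] [-0.14  0.76 -0.02]
0.1225 27.275 [-0.0006 -0.0001 -0.0004] [-3.44 -0.94  2.21] [-0.17  0.74  0.02]
27.7917 [ 0.26 -0.33 -4.22] 0.023470872217030488
```

View pics/s13.png

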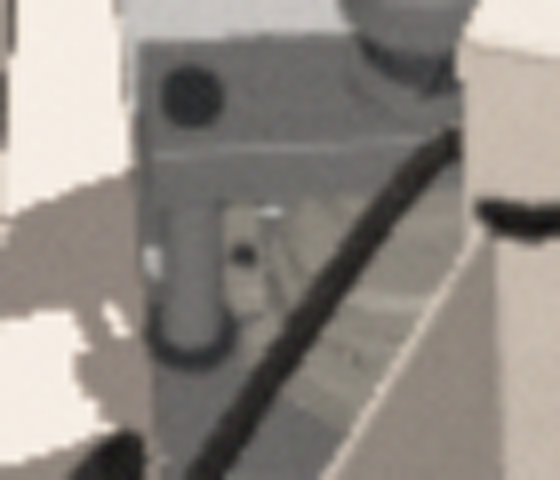

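View pics/w13.png

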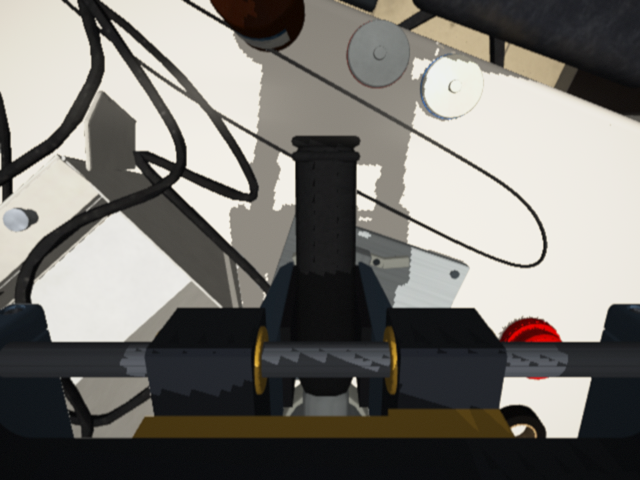

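Run:
```python
from h import *
ps=optics.capture("side"); im=ps["image"]
c=im[262:322,325:385].astype(float); c=np.clip((c-80)*2.2,0,255).astype(np.uint8)
cv2.imwrite("pics/s14.png",cv2.resize(c,None,fx=9,fy=9,interpolation=cv2.INTER_CUBIC))
cv2.imwrite("pics/s14m.png",cv2.resize(im[160:300,270:430],None,fx=4.5,fy=4.5,interpolation=cv2.INTER_CUBIC))
```

```text
(no output)
```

View pics/s14.png

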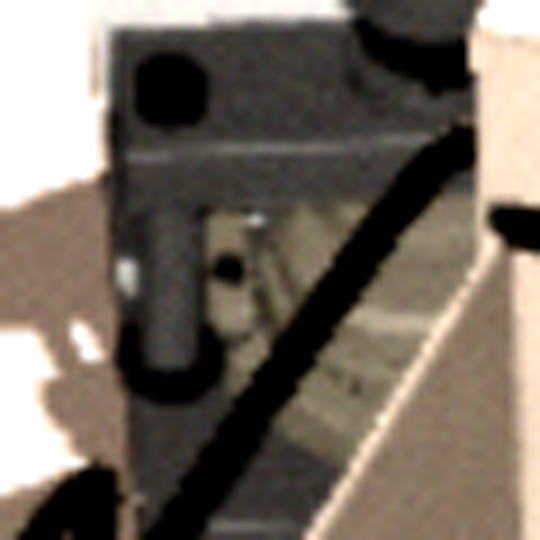

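View pics/s14m.png

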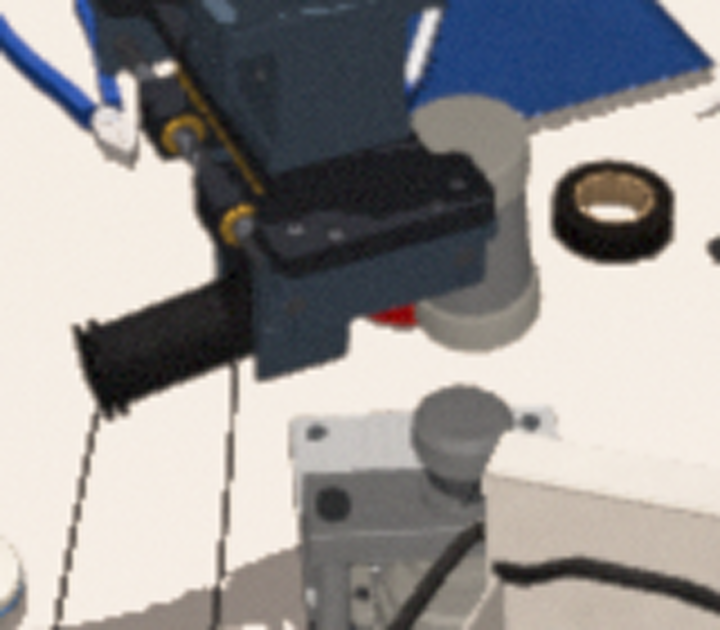

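Run:
```python
from h import *
ps=optics.capture("side")
c=np.array([.599,.1965,.182])
for th in (0,2,3,4,5,6,8):
    r=np.radians(th); ax=np.array([*(-np.sin(r)*uM),np.cos(r)])  # top leans back toward the handle = nose up
    a,b=proj(ps,c+.086*ax),proj(ps,c); print(th,(b-a)[0]/(b-a)[1])
# measure: edges of the head right side
for d in optics.silhouettes("mallet",ps)[:1]:
    m=d["pixels"]; print(d["confidence"],d["box"])
    rows=range(188,236,4); R_=[np.nonzero(m[r])[0].max() for r in rows]; print(R_, np.polyfit(list(rows),R_,1))
p=wrist("w14")
for nm in ("w9","w12","w14"):
    im=cv2.cvtColor(cv2.imread(f"pics/{nm}.png"),cv2.COLOR_BGR2GRAY)
    print(nm,[ (r,np.nonzero(im[r,270:380]<60)[0].min()+270,np.nonzero(im[r,270:380]<60)[0].max()+270) for r in (142,150,180,220,250)])
```

```text
0 -0.0502956454769795
2 -0.008037348120285923
3 0.013534296905646616
4 0.03542714174878772
5 0.05766206068274789
6 0.08026100922684222
8 0.12664480176088125
w9 [(142, np.int64(278), np.int64(359)), (150, np.int64(294), np.int64(361)), (180, np.int64(294), np.int64(357)), (220, np.int64(295), np.int64(355)), (250, np.int64(296), np.int64(355))]
w12 [(142, np.int64(271), np.int64(360)), (150, np.int64(286), np.int64(355)), (180, np.int64(295), np.int64(356)), (220, np.int64(295), np.int64(355)), (250, np.int64(295), np.int64(355))]
w14 [(142, np.int64(292), np.int64(359)), (150, np.int64(278), np.int64(353)), (180, np.int64(296), np.int64(355)), (220, np.int64(296), np.int64(355)), (250, np.int64(296), np.int64(355))]
```

```bash
cat >> h.py <<'E'
def tilt(deg): return R.from_rotvec(np.radians(deg)*np.array([-uM[1],uM[0],0])).as_matrix()@down(aM+np.pi/2)
def gp(G,deg): return np.asarray(G)-.172*tilt(deg)[:,0]
HEAD=np.array([.4755,.421])
E
python3 - <<'E'
from h import *
T=5; q=quat(tilt(T)); g=HEAD-.073*uM
c=np.array([.599,.1965])-.073*uM
env.line_to(gp([*c,.25],T),q,vel=.25)
env.line_to(gp([*g,.12],T),q,vel=.3)
ps=optics.capture("side"); cv2.imwrite("pics/s15.png",cv2.resize(ps["image"][120:270,200:360],None,fx=4.5,fy=4.5,interpolation=cv2.INTER_CUBIC))
print(monitor.sense()["time"])
E
```

```text
29.4917
```

View pics/s15.png

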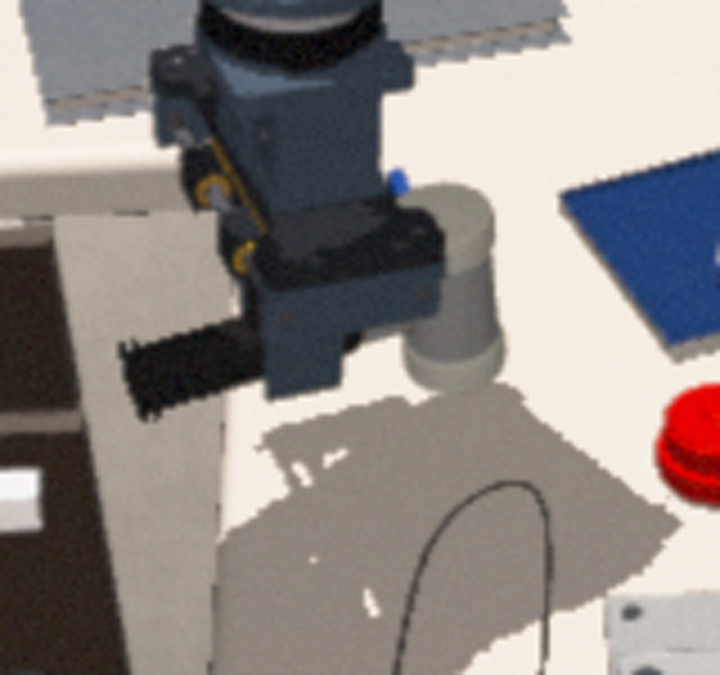

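Run:
```python
from h import *
ps=optics.capture("side")
c=np.array([*HEAD,.077])
for th in (-2,0,2,3,4,5,6):
    r=np.radians(th); ax=np.array([*(-np.sin(r)*uM),np.cos(r)])
    a,b=proj(ps,c+.086*ax),proj(ps,c); print(th,((b-a)[0]/(b-a)[1]).round(3))
s=monitor.sense(); print(np.degrees(np.arccos(-mat(s["tcp_rot"])[2,0])), mat(s["tcp_rot"])[:,0],uM)
def edges(img,lo,hi,rows):
    g=cv2.cvtColor(img,cv2.COLOR_BGR2HSV)
    return g
im0=cv2.imread("pics/side0.png")
for nm,img,rows,xr in (("now",ps["image"],range(170,198,3),(300,325)),("start",im0,range(200,222,3),(300,325))):
    g=cv2.GaussianBlur(cv2.cvtColor(img,cv2.COLOR_BGR2GRAY),(3,3),0).astype(float)
    e=[]
    for r in rows:
        d=np.diff(g[r,xr[0]:xr[1]]); k=np.argmax(d); e.append(xr[0]+k+.5)
    print(nm,e,np.polyfit(list(rows),e,1)[0])
cv2.imwrite("pics/s16.png",np.hstack([cv2.resize(im0[185:245,270:330],None,fx=6,fy=6,interpolation=cv2.INTER_CUBIC),cv2.resize(ps["image"][150:210,270:330],None,fx=6,fy=6,interpolation=cv2.INTER_CUBIC)]))
```

```text
-2 0.017
0 0.059
2 0.102
3 0.124
4 0.146
5 0.169
6 0.191
4.929767442074635 [-0.08115929 -0.02824742 -0.99630078] [0.94322266 0.33216113]
now [np.float64(309.5), np.float64(309.5), np.float64(309.5), np.float64(309.5), np.float64(309.5), np.float64(309.5), np.float64(310.5), np.float64(310.5), np.float64(311.5), np.float64(312.5)] 0.0989898989898996
start [np.float64(311.5), np.float64(311.5), np.float64(310.5), np.float64(310.5), np.float64(310.5), np.float64(310.5), np.float64(310.5), np.float64(310.5)] -0.047619047619046936
```

View pics/s16.png

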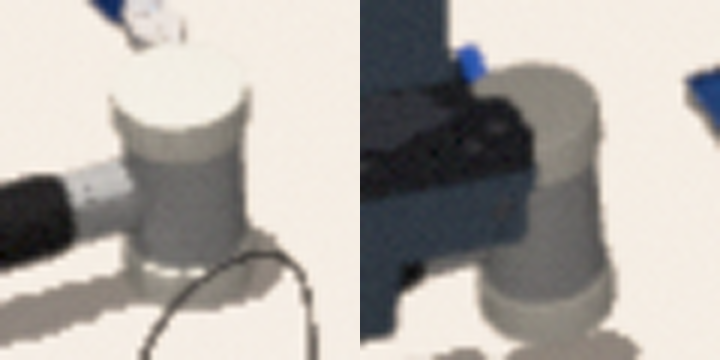

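The blows pitched the mallet in the grip by about 9° in all, because holding it 73 mm out on the handle gives the lid force too much leverage. I'll set it down flat at its old spot and re-grip it over the head, so the blow runs straight through the tool axis.

Run:
```python
from h import *
T=9; q=quat(tilt(T)); g=HEAD-.073*uM
env.line_to(gp([*g,.06],T),q,vel=.15)
env.line_to(gp([*g,.0455],T),q,vel=.06); s=monitor.sense(); print(s["wrist_force"].round(2),s["wrist_torque"].round(2))
z=.0455
while z>.041:
    z-=.001; env.line_to(gp([*g,z],T),q,vel=.04); s=monitor.sense(); print(round(z,4),s["wrist_force"].round(2))
    if s["wrist_force"][2]>-2: break
ps=optics.capture("side"); cv2.imwrite("pics/s17.png",cv2.resize(ps["image"][160:260,220:340],None,fx=5,fy=5,interpolation=cv2.INTER_CUBIC)); print(s["time"])
```

```text
[-0.25 -0.18 -4.12] [0.04 0.01 0.  ]
0.0445 [-1.65 -1.54  1.05]
30.75
```

View pics/s17.png

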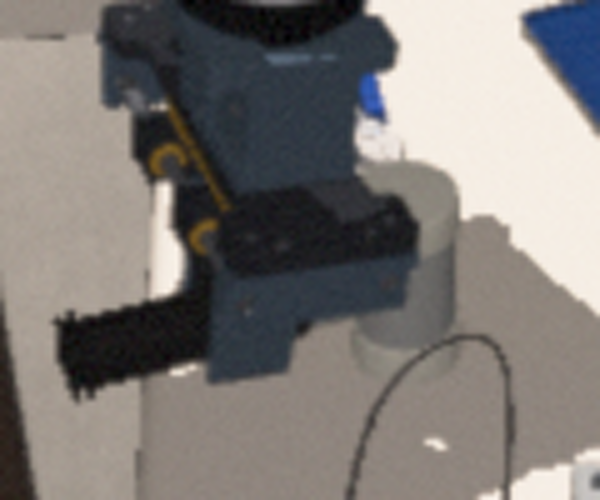

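Run:
```python
from h import *
T=9; q=quat(tilt(T)); g=HEAD-.073*uM
eoat.grip(.05)
env.line_to(gp([*g,.20],T),q,vel=.35)
# view point from which the wrist camera sees the head: tool vertical, further along +u
env.line_to(np.array([*(HEAD-.14*uM),.36]),qM,vel=.3)
p=wrist("w18"); s=monitor.sense(); print(s["time"],s["ee_pos"])
ps=optics.capture("side"); pt=optics.capture("top")
cv2.imwrite("pics/s18.png",cv2.resize(ps["image"][170:320,220:400],None,fx=4,fy=4,interpolation=cv2.INTER_CUBIC))
cv2.imwrite("pics/t18.png",cv2.resize(pt["image"][150:330,200:370],None,fx=3.3,fy=3.3,interpolation=cv2.INTER_CUBIC))
```

```text
32.4917 [0.3435551  0.37462698 0.35940073]
```

View pics/w18.png

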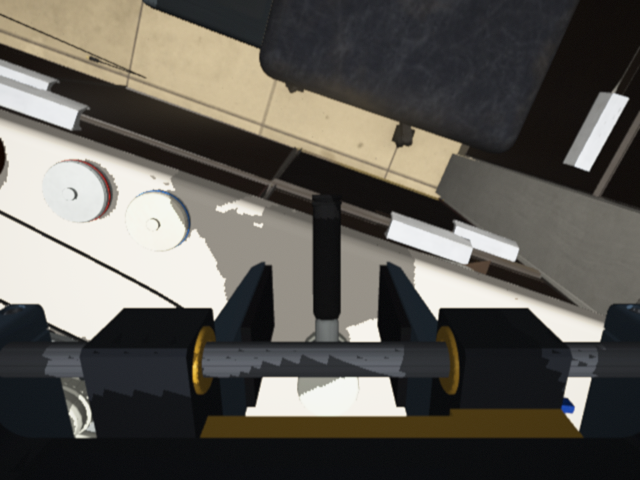

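View pics/s18.png

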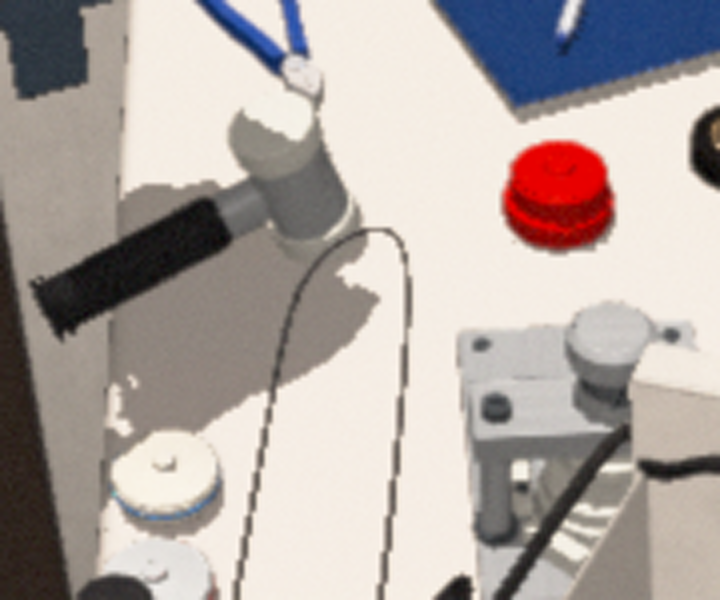

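View pics/t18.png

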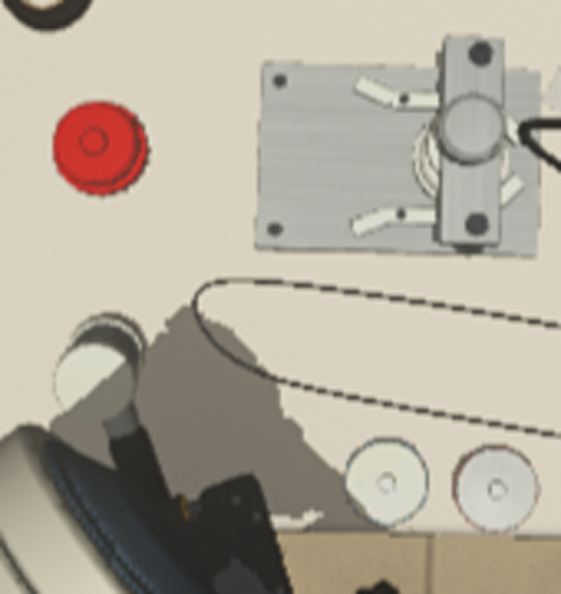

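Run:
```python
from h import *
env.hold(.1)
ps=optics.capture("side"); s=monitor.sense(); print(s["time"])
cv2.imwrite("pics/s19.png",cv2.resize(ps["image"][180:270,220:330],None,fx=6,fy=6,interpolation=cv2.INTER_CUBIC))
c=ps["image"][268:318,332:382]; cv2.imwrite("pics/s19c.png",cv2.resize(c,None,fx=9,fy=9,interpolation=cv2.INTER_CUBIC))
```

```text
32.7417
```

View pics/s19.png

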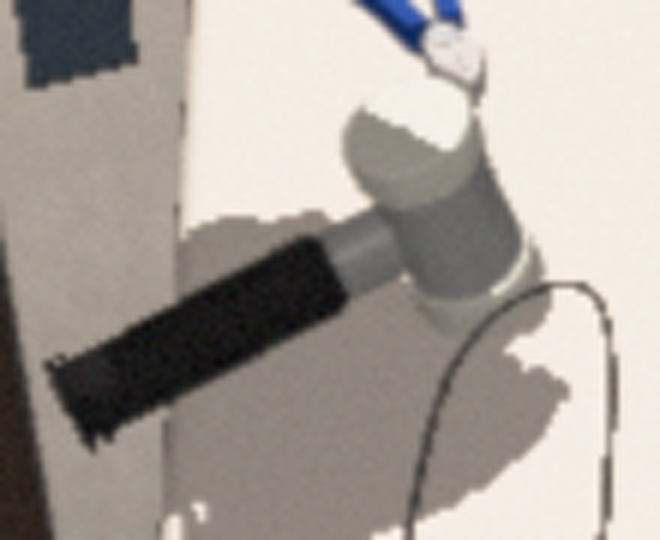

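View pics/s19c.png

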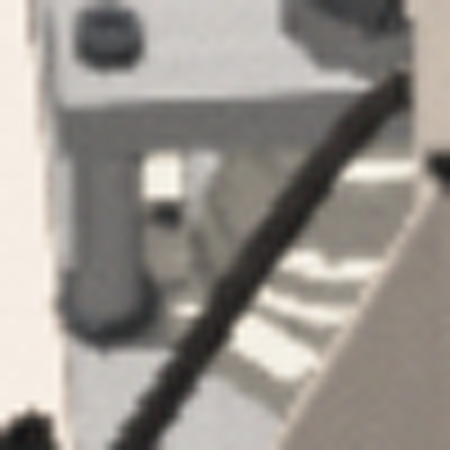

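```bash
cat > fit.py <<'E'
from h import *
from scipy.optimize import minimize
def frame(phi,yaw):
    u=np.array([np.cos(yaw),np.sin(yaw),0]); z=np.array([0,0,1.])
    return np.cos(phi)*u+np.sin(phi)*z, np.cross(z,u), -np.sin(phi)*u+np.cos(phi)*z   # X (head dir), Y, Z of mallet
def pts(par):
    x,y,phi,yaw=par; X,Y,Z=frame(phi,yaw)
    u=np.array([np.cos(yaw),np.sin(yaw),0]); piv=np.array([x,y,0])-.024*u
    O=piv+.024*X
    th=np.linspace(0,2*np.pi,40)
    head=[O+.024*(np.cos(t)*X+np.sin(t)*Y)+h*Z for t in th for h in (0,.086)]
    hd=[O-l*X+sy*.012*Y+(.043+sz*.014)*Z for l in (.02,.150) for sy in (-1,1) for sz in (-1,1)]
    return O,np.array(head),np.array(hd)
def mask(p,par):
    O,a,b=pts(par); m=np.zeros((480,640),np.uint8)
    for s in (a,b):
        c=np.array([proj(p,q) for q in s]); cv2.fillConvexPoly(m,cv2.convexHull((c*16).round().astype(np.int32)),1,shift=4)
    return m
E
python3 - <<'E'
from fit import *
ps=optics.capture("side")
ds=optics.silhouettes("mallet",ps); d=ds[0]; print([(x["confidence"],x["box"]) for x in ds])
M=d["pixels"].astype(np.uint8)
def cost(v):
    par=(v[0]/100,v[1]/100,v[2]/10,v[3]/10); m=mask(ps,par); return 1-(m&M).sum()/(m|M).sum()
best=None
for ph in (.2,.29,.36):
    r=minimize(cost,[47.55,42.1,ph*10,3.39],method="Nelder-Mead",options=dict(initial_simplex=None,xatol=.01,fatol=1e-4,maxiter=400)); print(ph,r.fun,r.x)
    if best is None or r.fun<best.fun: best=r
v=best.x; par=(v[0]/100,v[1]/100,v[2]/10,v[3]/10); print("phi",np.degrees(par[2]),"yaw",np.degrees(par[3]),"xy",par[:2])
im=ps["image"].copy(); cs,_=cv2.findContours(mask(ps,par),cv2.RETR_EXTERNAL,cv2.CHAIN_APPROX_NONE); cv2.drawContours(im,cs,-1,(0,255,0),1)
cv2.imwrite("pics/s20.png",cv2.resize(im[180:270,220:330],None,fx=6,fy=6,interpolation=cv2.INTER_NEAREST))
E
```

```text
[(0.78, [229.6, 195.4, 310.7, 254.3])]
0.2 0.22206506364922207 [46.95701471 42.03892677  2.06149086  3.64924472]
0.29 0.20922491678554445 [47.25321814 42.57226205  2.8836984   3.44734609]
0.36 0.2112007593735169 [47.48203768 42.91197679  3.46174521  3.50757893]
phi 16.522374780187608 yaw 19.751838167077473 xy (np.float64(0.4725321814453761), np.float64(0.4257226204568617))
```

View pics/s20.png

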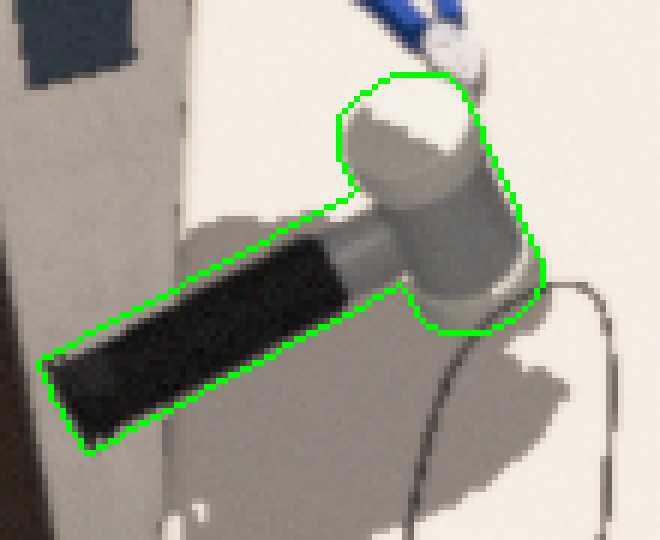

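Run:
```python
from fit import *
par=(.4728,.4245,np.radians(16.5),np.radians(19.6))
O,_,_=pts(par); X,Y,Z=frame(*par[2:]); q=quat(np.column_stack([-Z,-X,Y]))
P1=O+(.055+.08+.172)*Z; P2=O+(.055+.172)*Z
print(P1,P2,kin.solve_ik(P1,q),kin.solve_ik(P2,q))
eoat.grip(.085,60)
env.line_to(P1,q,vel=.3)
p=wrist("w21"); print(monitor.sense()["time"])
ps=optics.capture("side"); cv2.imwrite("pics/s21.png",cv2.resize(ps["image"][120:270,220:360],None,fx=4,fy=4,interpolation=cv2.INTER_CUBIC))
im=p["image"].copy(); O,a,b=pts(par)
for s in (a,b):
    for c in s:
        w=proj(p,c).round().astype(int)
        if 0<=w[0]<640 and 0<=w[1]<480: cv2.circle(im,tuple(int(k) for k in w),1,(0,255,0),-1)
cv2.imwrite("pics/w21o.png",im)
```

```text
[0.3897284  0.39491953 0.30117403] [0.4111331  0.4025414  0.22446845] [ 0.71468094  0.48485925  1.74343687 -0.17140978  0.65120729 -1.07541599] [ 0.69910723  0.62859059  1.75194478 -0.20873729  0.49950851 -1.0434831 ]
34.0917
```

View pics/w21o.png

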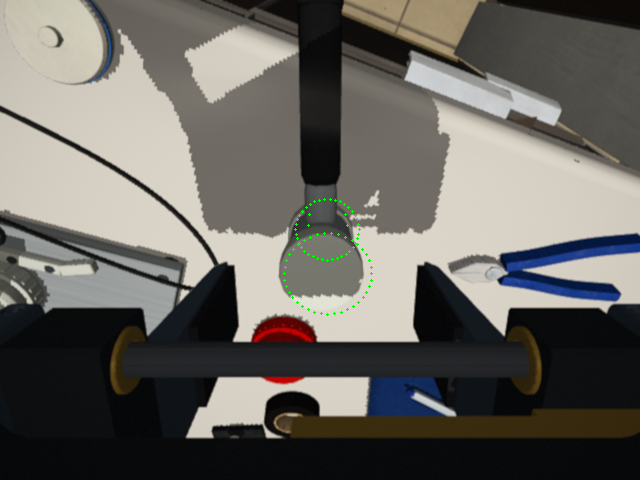

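View pics/s21.png

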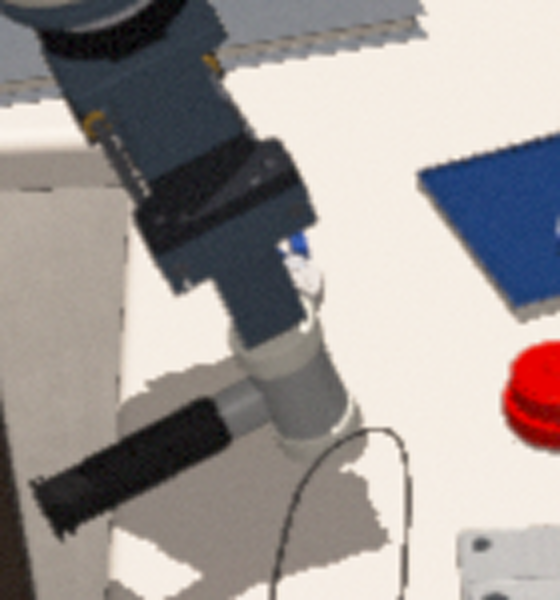

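Run:
```python
from fit import *
par=(.4728,.4245,np.radians(16.5),np.radians(19.6))
O,_,_=pts(par); X,Y,Z=frame(*par[2:]); q=quat(np.column_stack([-Z,-X,Y])); O=O-.003*Y
env.line_to(O+(.055+.03+.172)*Z,q,vel=.2)
s=monitor.sense(); print(s["wrist_force"].round(2))
env.line_to(O+(.055+.172)*Z,q,vel=.12)
s=monitor.sense(); print(s["wrist_force"].round(2),s["ee_pos"]-O-.227*Z)
eoat.grip(.03,60); env.hold(.1); s=monitor.sense(); print(s["time"],s["grip_width"],s["wrist_force"].round(2),s["wrist_torque"].round(2))
env.line_to(O+.227*Z+[0,0,.03],q,vel=.12); s=monitor.sense(); print(s["time"],s["grip_width"],s["wrist_force"].round(2),s["wrist_torque"].round(2))
# upright, held over its own spot
yaw=par[3]; qU=quat(down(yaw+np.pi/2))
env.line_to([.4755,.421,.227+.06],qU,vel=.15)
env.hold(.1); s=monitor.sense(); print(s["time"],s["grip_width"],s["wrist_force"].round(2),s["wrist_torque"].round(2))
ps=optics.capture("side"); cv2.imwrite("pics/s22.png",cv2.resize(ps["image"][120:270,220:360],None,fx=4,fy=4,interpolation=cv2.INTER_CUBIC))
p=wrist("w22")
```

```text
[-0.19  0.3   0.35]
[-0.44 -0.09 -0.53] [-1.26410051e-04  4.89271759e-05  5.89002960e-04]
35.7083 0.0475282818682077 [-2.05  2.1   2.87] [0.31 0.41 0.07]
36.1083 0.04743904259611632 [-1.02 -0.62 -4.16] [-0.04  0.29 -0.04]
36.85 0.04721621051319398 [-0.73  0.11 -3.67] [ 0.09 -0.04  0.02]
```

View pics/s22.png

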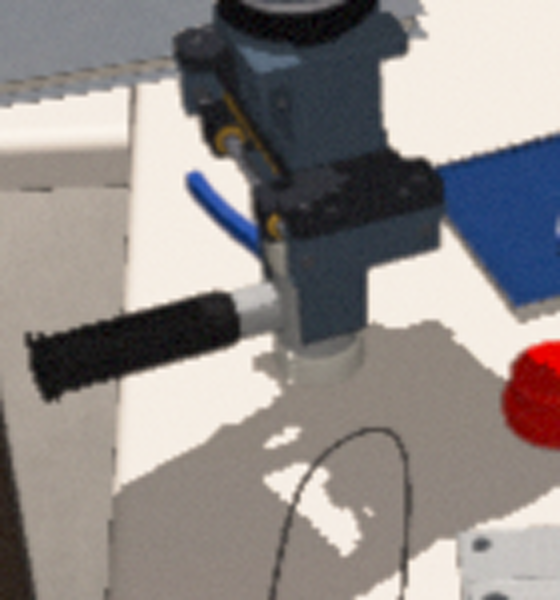

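View pics/w22.png

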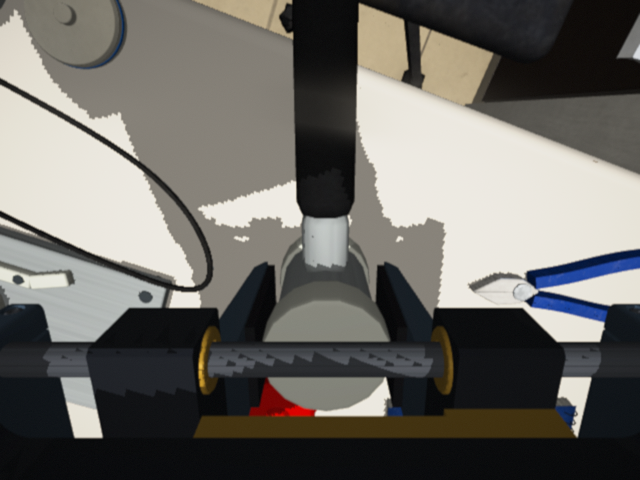

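Run:
```python
from h import *
yaw=np.radians(19.6); qU=quat(down(yaw+np.pi/2))
env.line_to([.4755,.421,.232],qU,vel=.12)
z=.232
while z>.221:
    s=monitor.sense(); print(round(z,4),s["ee_pos"][2].round(4),s["wrist_force"].round(2),s["wrist_torque"].round(2))
    if s["wrist_force"][2]>6: break
    z-=.001; env.line_to([.4755,.421,z],qU,vel=.05)
s=monitor.sense(); open("zface.txt","w").write(str(s["ee_pos"][2])); print(s["time"])
env.line_to([.4755,.421,.43],qU,vel=.35)
env.reach([.599,.1965,.43],quat(down(0)))
s=monitor.sense(); print(s["time"],s["ee_pos"],s["q"].round(2))
ps=optics.capture("side"); cv2.imwrite("pics/s23.png",cv2.resize(ps["image"][120:330,280:480],None,fx=3,fy=3,interpolation=cv2.INTER_CUBIC))
p=wrist("w23")
```

```text
0.232 0.2323 [ 0.06  0.9  -3.42] [ 0.12 -0.04 -0.04]
0.231 0.2317 [-0.26  0.16 -3.77] [ 0.05 -0.04 -0.03]
0.23 0.2301 [ 0.49  1.14 -3.47] [ 0.05 -0.04 -0.  ]
0.229 0.2289 [ 0.12 -0.36 -3.42] [ 0.03 -0.06  0.01]
0.228 0.2281 [ 0.23 -0.27 -1.53] [ 0.07 -0.04  0.03]
0.227 0.2278 [-0.24 -3.93 11.07] [-0.63  0.27  0.02]
38.8083
40.9417 [0.59880004 0.19692822 0.42905316] [0.22 0.48 1.3  0.   1.36 0.22]
```

View pics/s23.png

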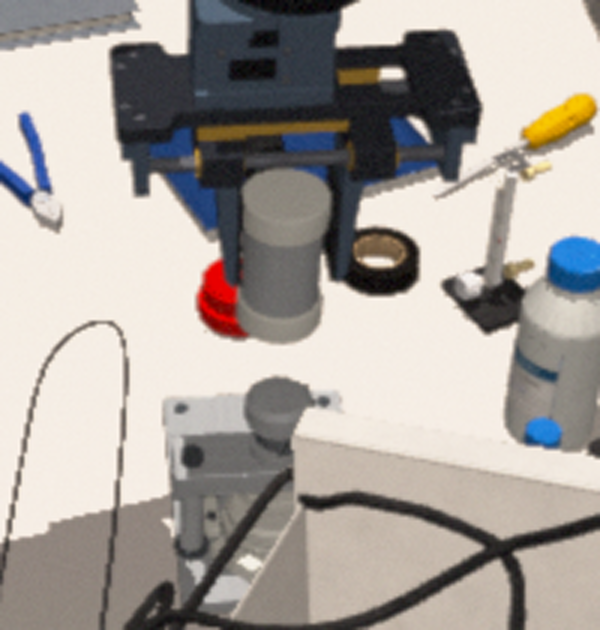

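View pics/w23.png

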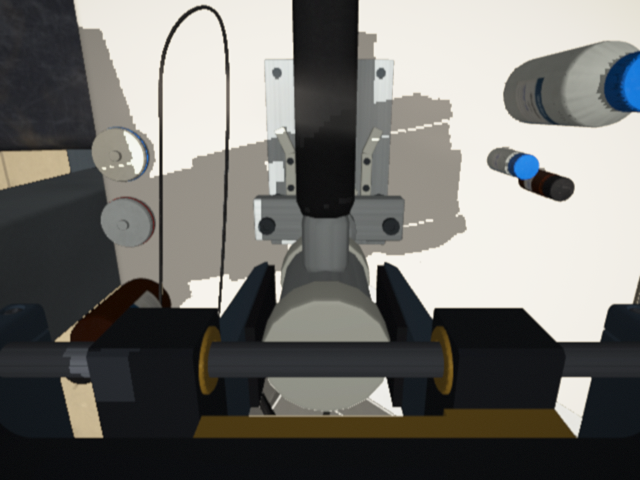

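```bash
cat >> h.py <<'E'
def hface(z): return np.array([.599,.1965,z+.2278])
E
python3 - <<'E'
from h import *
q=quat(down(0))
env.line_to(hface(.180),q,vel=.3)
for z in (.127,.1245,.1235):
    env.line_to(hface(z),q,vel=.28)
    s=monitor.sense(); print(z,s["time"],(s["ee_pos"]-hface(z)).round(4),s["wrist_force"].round(2),s["wrist_torque"].round(2))
    env.line_to(hface(.180),q,vel=.28)
s=monitor.sense(); print(s["time"],s["wrist_force"].round(2),s["wrist_torque"].round(2),s["grip_width"])
p=wrist("w24")
ps=optics.capture("side"); cv2.imwrite("pics/s24.png",cv2.resize(ps["image"][140:330,280:450],None,fx=3.2,fy=3.2,interpolation=cv2.INTER_CUBIC))
c=ps["image"][262:322,325:385].astype(float); c=np.clip((c-80)*2.2,0,255).astype(np.uint8)
cv2.imwrite("pics/s24c.png",cv2.resize(c,None,fx=9,fy=9,interpolation=cv2.INTER_CUBIC))
E
```

```text
0.127 41.6333 [0.0005 0.0003 0.0007] [-0.9   0.2   2.77] [-0.08  0.1  -0.03]
0.1245 42.325 [ 0.0002 -0.     -0.0011] [2.26 0.27 2.79] [-0.07 -0.52 -0.02]
0.1235 43.025 [-0.0002 -0.0001 -0.002 ] [0.96 0.44 1.66] [-0.18 -0.27 -0.02]
43.375 [-0.28  0.2  -4.24] [-0.14  0.08 -0.05] 0.04741929940863764
```

View pics/s24.png

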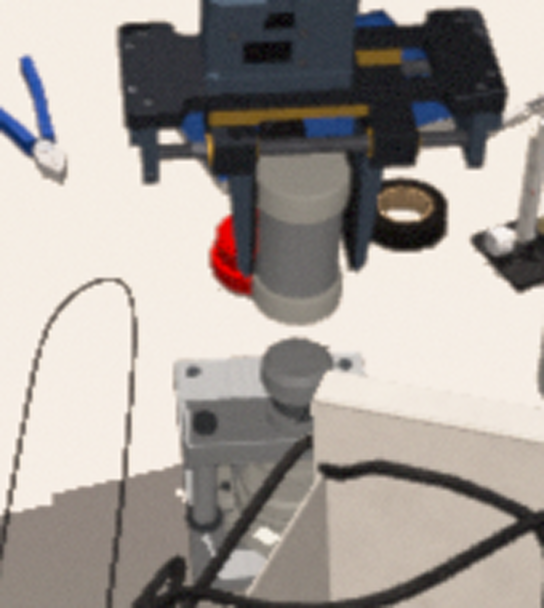

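View pics/s24c.png

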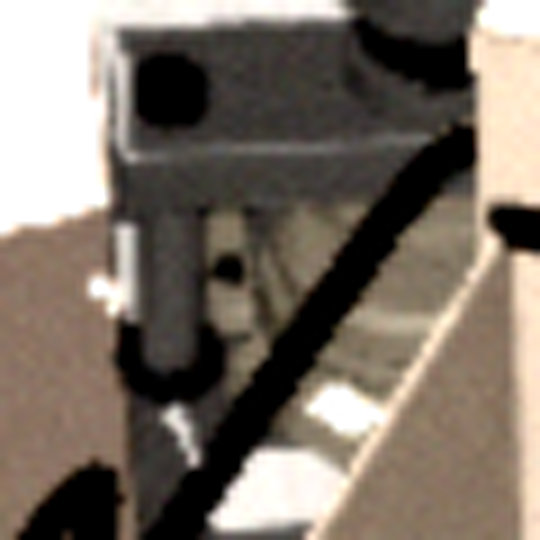

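View pics/w24.png

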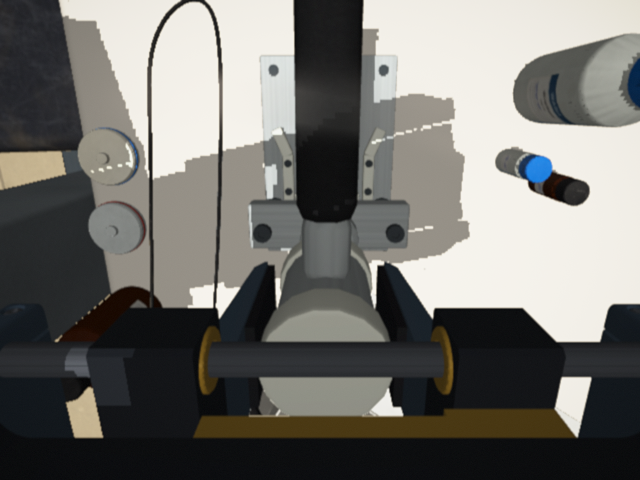

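Run:
```python
from h import *
ps=optics.capture("side")
s7=cv2.imread("pics/s7.png"); s7=cv2.resize(s7,(140,140),interpolation=cv2.INTER_AREA)[68:118,32:82]
s0=cv2.imread("pics/side0.png")[268:318,332:382]
s18=cv2.imread("pics/s18.png"); s18=cv2.resize(s18,(180,150),interpolation=cv2.INTER_AREA)[98:148,112:162]
now=ps["image"][268:318,332:382]
def norm(c):
    c=c.astype(float); r=c[15:40,18:44]; return np.clip((c-r.min())/(r.max()-r.min())*255,0,255).astype(np.uint8)
cv2.imwrite("pics/cmp.png",np.vstack([np.hstack([cv2.resize(c,None,fx=7,fy=5.8,interpolation=cv2.INTER_CUBIC) for c in (s7,s18)]),np.hstack([cv2.resize(now,None,fx=7,fy=5.8,interpolation=cv2.INTER_CUBIC),cv2.resize(norm(now),None,fx=7,fy=5.8,interpolation=cv2.INTER_CUBIC)])]))
print("now"); 
for dx,r in ((.0,.027),(-.008,.0258),(.008,.0258)):
  for nm,z in (("lidtop open",.054),("lidbot open",.042),("lidtop shut",.048),("basetop",.036)):
    rr=r if nm!="basetop" else r+.003
    print(dx,nm,(proj(ps,np.array([.599+dx,.1965-rr,z]))-[332,268]).round(1))
g=lambda c:cv2.cvtColor(c,cv2.COLOR_BGR2GRAY)
for c in (28,30,32,34,36): print(c,[g(x)[20:42,c].tolist() for x in (s7,s18,now)])
```

```text
now
0.0 lidtop open [40.4 29.1]
0.0 lidbot open [40.2 33.6]
0.0 lidtop shut [40.3 31.4]
0.0 basetop [40.2 37. ]
-0.008 lidtop open [35.9 28.9]
-0.008 lidbot open [35.7 33.3]
-0.008 lidtop shut [35.8 31.1]
-0.008 basetop [35.8 36.8]
0.008 lidtop open [44.7 28.4]
0.008 lidbot open [44.5 32.8]
0.008 lidtop shut [44.6 30.6]
0.008 basetop [44.5 36.3]
28 [[137, 136, 136, 140, 127, 85, 58, 47, 50, 43, 43, 56, 108, 151, 159, 214, 237, 240, 240, 228, 177, 144], [135, 136, 135, 133, 120, 92, 62, 52, 49, 46, 42, 56, 107, 151, 159, 214, 238, 240, 239, 226, 177, 143], [135, 133, 135, 135, 127, 89, 59, 49, 50, 45, 37, 43, 66, 112, 116, 129, 155, 220, 229, 230, 175, 143]]
30 [[128, 119, 93, 77, 54, 44, 42, 36, 41, 66, 106, 158, 226, 231, 184, 162, 204, 234, 239, 239, 235, 206], [125, 119, 94, 75, 51, 44, 41, 40, 56, 94, 118, 137, 190, 225, 183, 160, 203, 234, 239, 240, 235, 204], [127, 124, 91, 76, 47, 44, 41, 33, 40, 68, 112, 118, 133, 139, 133, 121, 158, 232, 238, 240, 235, 208]]
32 [[74, 54, 50, 43, 40, 54, 90, 112, 127, 140, 139, 140, 174, 228, 224, 160, 137, 177, 231, 240, 239, 227], [73, 54, 
[... 158 characters left out ...]
 139, 129, 123, 149, 195, 236, 239, 232]]
34 [[44, 40, 39, 56, 88, 142, 213, 227, 189, 148, 137, 132, 145, 176, 228, 209, 157, 144, 181, 227, 223, 183], [45, 43, 42, 59, 88, 118, 135, 168, 230, 235, 212, 157, 143, 169, 227, 206, 153, 145, 179, 227, 222, 184], [42, 35, 40, 56, 87, 119, 131, 137, 151, 154, 150, 137, 133, 134, 139, 144, 138, 132, 164, 231, 224, 176]]
36 [[60, 78, 114, 129, 135, 150, 190, 218, 220, 157, 140, 142, 145, 175, 233, 225, 165, 154, 170, 182, 174, 159], [59, 77, 115, 130, 134, 135, 136, 141, 162, 202, 221, 164, 141, 162, 218, 223, 166, 154, 168, 181, 174, 158], [55, 76, 115, 127, 135, 135, 135, 135, 141, 159, 158, 140, 136, 138, 130, 141, 140, 150, 169, 186, 177, 157]]
```

View pics/cmp.png

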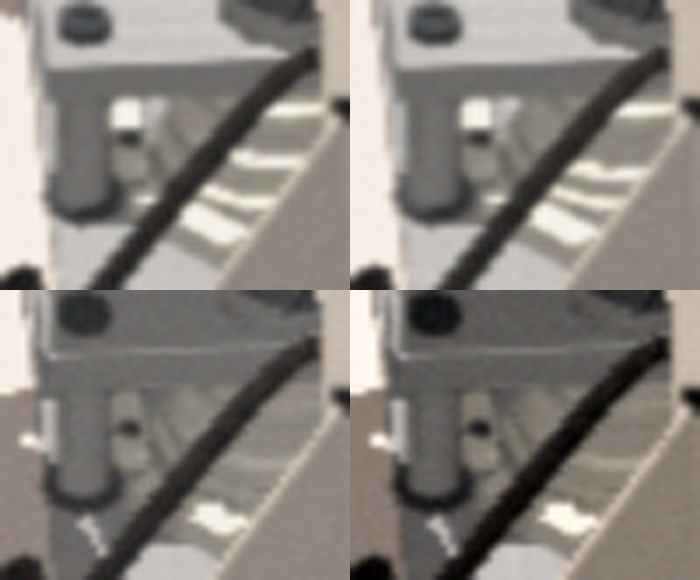

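Run:
```python
from h import *
q=quat(down(0))
for z in (.1205,.119):
    env.line_to(hface(z),q,vel=.32)
    a=monitor.sense(); env.hold(.05); s=monitor.sense(); print(z,s["time"],(s["ee_pos"]-hface(z)).round(4),a["wrist_force"].round(2),s["wrist_force"].round(2),s["wrist_torque"].round(2))
    env.line_to(hface(.180),q,vel=.3)
env.hold(.1); p=wrist("w25"); s=monitor.sense(); print(s["time"],s["wrist_force"].round(2))
ps=optics.capture("side"); cv2.imwrite("pics/side25.png",ps["image"])
g=cv2.cvtColor(ps["image"],cv2.COLOR_BGR2GRAY)[268:318,332:382]
for c in (32,34,36,38): print(c,g[24:36,c].tolist())
a,b=[cv2.imread(f"pics/{n}.png") for n in ("w24","w25")]
cv2.imwrite("pics/w25c.png",np.hstack([x[190:440,200:450] for x in (cv2.imread("pics/w23.png"),a,b)]))
```

```text
0.1205 43.9083 [ 0.0002 -0.0001 -0.0009] [1.77 0.14 3.48] [ 2.74 -0.21  1.5 ] [-0.17 -0.47  0.01]
0.119 44.65 [-0.0004 -0.0001 -0.0013] [ 0.54 -0.11  2.19] [-0.72 -1.57  2.78] [-0.3   0.15 -0.05]
45.15 [ 0.61 -0.21 -3.7 ]
32 [38, 35, 56, 91, 137, 147, 135, 133, 134, 133, 139, 131]
34 [85, 119, 133, 139, 152, 158, 152, 136, 133, 131, 139, 144]
36 [135, 135, 133, 134, 145, 159, 158, 140, 137, 134, 132, 144]
38 [136, 135, 135, 133, 140, 162, 159, 144, 139, 138, 143, 182]
```

View pics/w25c.png

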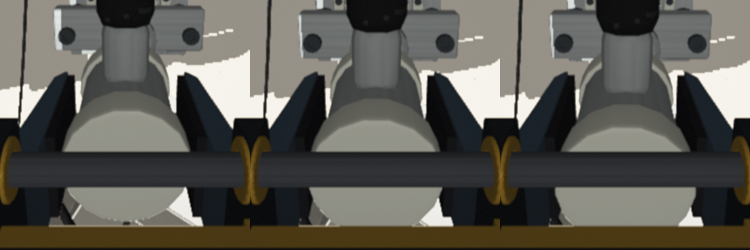

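Run:
```python
from h import *
def prof(im,x0,y0,nm):
    g=cv2.cvtColor(im,cv2.COLOR_BGR2GRAY)
    for c in (34,36,38): print(nm,c,g[268-y0+22:268-y0+37,332+c-x0].tolist())
ims=[]
for nm in ("s11","s12"):
    im=cv2.resize(cv2.imread(f"pics/{nm}.png"),(180,160),interpolation=cv2.INTER_AREA); prof(im,280,160,nm); ims.append(im[108:158,52:102])
im=cv2.imread("pics/side25.png"); prof(im,0,0,"25"); ims.append(im[268:318,332:382])
cv2.imwrite("pics/cmp2.png",np.hstack([cv2.resize(np.clip((c.astype(float)-70)*2.0,0,255).astype(np.uint8),None,fx=5.2,fy=8,interpolation=cv2.INTER_CUBIC) for c in ims]))
```

```text
s11 34 [40, 57, 87, 121, 151, 154, 145, 135, 133, 133, 142, 141, 137, 141, 135]
s11 36 [115, 129, 134, 138, 149, 161, 157, 140, 137, 141, 145, 141, 139, 143, 140]
s11 38 [135, 131, 134, 136, 145, 159, 158, 140, 136, 141, 143, 149, 157, 175, 180]
s12 34 [37, 57, 86, 115, 131, 138, 152, 156, 152, 137, 132, 133, 138, 142, 133]
s12 36 [115, 129, 131, 135, 136, 136, 144, 159, 158, 140, 136, 137, 131, 141, 139]
s12 38 [137, 132, 136, 135, 135, 134, 140, 159, 162, 144, 138, 139, 147, 176, 181]
25 34 [39, 57, 85, 119, 133, 139, 152, 158, 152, 136, 133, 131, 139, 144, 136]
25 36 [118, 129, 135, 135, 133, 134, 145, 159, 158, 140, 137, 134, 132, 144, 141]
25 38 [139, 132, 136, 135, 135, 133, 140, 162, 159, 144, 139, 138, 143, 182, 184]
```

View pics/cmp2.png

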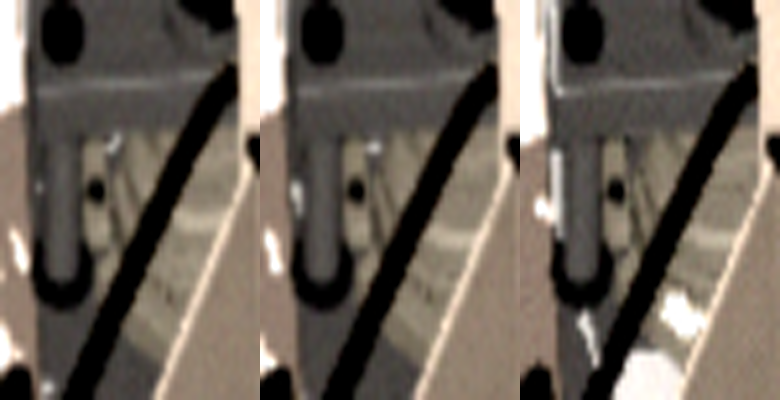

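The lid band in the side view moved about 2.1 px, roughly the full 6 mm, at the first blow (s11 to s12). It has not moved in the seven deeper blows since, so the lid is against its limit. Next I'll return the mallet.

Run:
```python
from h import *
env.line_to([.599,.1965,.43],vel=.3)
qU=quat(down(aM+np.pi/2))
env.reach([.4755,.421,.43],qU)
env.line_to([.4755,.421,.245],qU,vel=.3)
env.hold(.1)
s=monitor.sense(); print(s["time"],s["wrist_force"].round(2),s["wrist_torque"].round(2))
p=wrist("w26")
ps=optics.capture("side"); cv2.imwrite("pics/s26.png",cv2.resize(ps["image"][150:270,220:360],None,fx=5,fy=5,interpolation=cv2.INTER_CUBIC))
```

```text
47.7167 [ 0.68  0.24 -3.14] [ 0.06 -0.01 -0.  ]
```

View pics/s26.png

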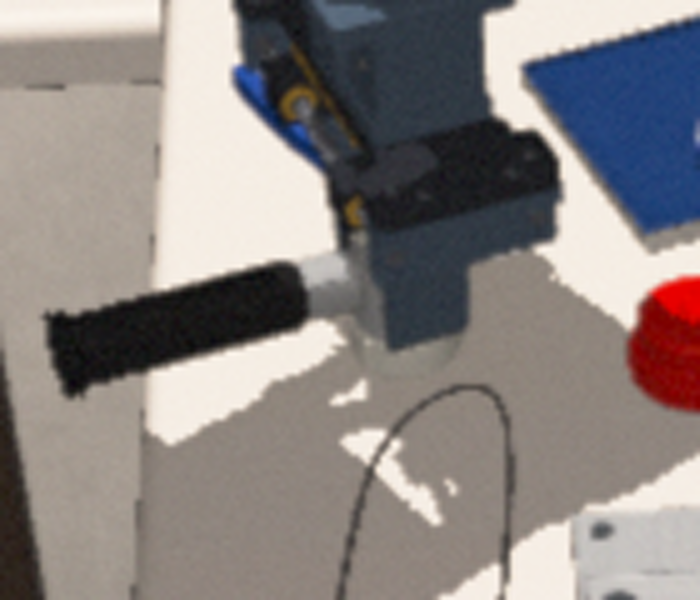

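View pics/w26.png

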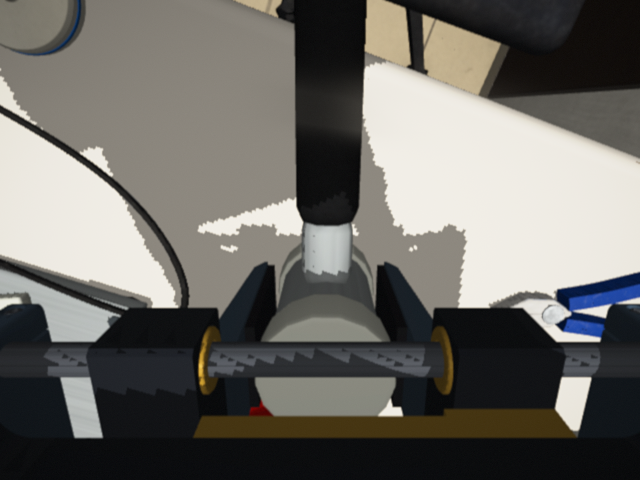

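Run:
```python
from h import *
qU=quat(down(aM+np.pi/2))
z=.232; env.line_to([.4755,.421,z],qU,vel=.12)
while z>.206:
    s=monitor.sense(); f=s["wrist_force"][2]
    if f>-1: print(round(z,4),s["time"],s["wrist_force"].round(2),s["wrist_torque"].round(2))
    if f>9: break
    z-=.0015; env.line_to([.4755,.421,z],qU,vel=.06)
env.hold(.1); p=wrist("w27"); ps=optics.capture("side"); cv2.imwrite("pics/s27.png",cv2.resize(ps["image"][170:260,220:340],None,fx=5,fy=5,interpolation=cv2.INTER_CUBIC))
s=monitor.sense(); print(s["time"],s["wrist_force"].round(2),s["ee_pos"])
```

```text
0.214 51.075 [-5.3  -3.36 18.62] [-0.73  0.79  0.02]
51.275 [-5.7  -3.1  18.18] [0.47547883 0.4211078  0.21529044]
```

View pics/s27.png

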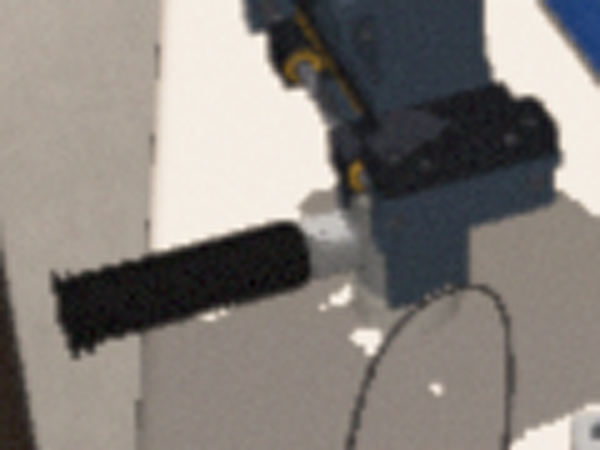

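Run:
```python
from h import *
ps=optics.capture("side"); im=ps["image"]
def hand(img):
    g=img.max(2)[190:260,228:282]; m=(g<75).astype(np.uint8)
    n,l,st,c=cv2.connectedComponentsWithStats(m); k=1+np.argmax(st[1:,4]); m=(l==k)
    return m
for nm,img in (("start",cv2.imread("pics/side0.png")),("now",im)):
    m=hand(img); ys,xs=np.nonzero(m); 
    cols=[c for c in range(238,278) if m[:,c-228].sum()>5]; ys_=[np.nonzero(m[:,c-228])[0].mean()+190 for c in cols]
    top=[np.nonzero(m[:,c-228])[0].min()+190 for c in cols]
    print(nm,len(xs),cols[0],cols[-1],np.polyfit(cols,ys_,1),np.polyfit(cols,top,1))
    cv2.imwrite(f"pics/h_{nm}.png",cv2.resize(m.astype(np.uint8)*255,None,fx=6,fy=6))
for th in (-6,-4,-2,0,2,4):
    r=np.radians(th); X=np.array([*(np.cos(r)*uM),np.sin(r)]); O=np.array([*HEAD,.043]) 
    a,b=proj(ps,O-.06*X),proj(ps,O-.145*X); print(th,((a-b)[1]/(a-b)[0]).round(4))
```

```text
start 670 238 277 [-2.71669794e-01  2.95854972e+02] [-2.52532833e-01  2.84577205e+02]
now 690 238 277 [-2.60412758e-01  2.92956285e+02] [-2.45684803e-01  2.82638837e+02]
-6 -0.1924
-4 -0.2214
-2 -0.2504
0 -0.2794
2 -0.3085
4 -0.3377
```

View pics/h_now.png

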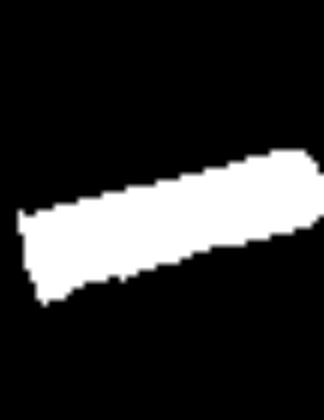

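View pics/h_start.png

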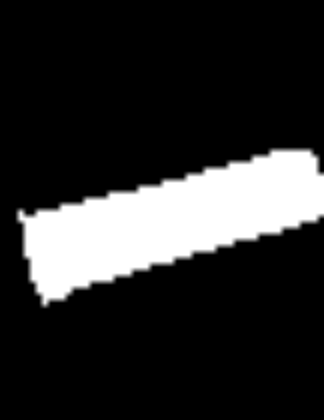

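Run:
```python
from h import *
def pose(T,L): 
    Rm=tilt(T); return np.array([.4755,.421,0])-L*Rm[:,0],quat(Rm)
def cop():
    env.hold(.08); s=monitor.sense(); F=s["wrist_force"].copy(); M=s["wrist_torque"]; h=s["ee_pos"][2]
    Fz=F[2]+3.8
    ry=(M[0]-h*F[1])/Fz; rx=(-h*F[0]-M[1])/Fz   # Mx=ry*Fz+h*Fy ; My=-h*Fx-rx*Fz
    print(s["time"].__round__(2),F.round(2),M.round(2),"cop along u",round(float(np.dot([rx,ry],uM)),4)); return
cop()
for T in (-.5,-1.0):
    P,q=pose(T,.2148); env.line_to(P,q,vel=.03); cop()
```

```text
51.41 [-4.64 -1.52 18.83] [-0.68  0.82  0.06] cop along u 0.0022
51.74 [-1.21 -1.68  9.3 ] [-0.21  0.41 -0.03] cop along u -0.0064
52.08 [-1.   -2.64 10.79] [-0.36  0.47  0.04] cop along u -0.0113
```

Run:
```python
from h import *
def pose(T,L): 
    Rm=tilt(T); return np.array([.4755,.421,0])-L*Rm[:,0],quat(Rm)
P,q=pose(-.6,.2151); env.line_to(P,q,vel=.03)
eoat.grip(.03,8); eoat.grip(.03,3); env.hold(.1)
s=monitor.sense(); print(s["time"],s["wrist_force"].round(2),s["wrist_torque"].round(2))
eoat.grip(.058); env.hold(.1)
ps=optics.capture("side"); cv2.imwrite("pics/s28.png",cv2.resize(ps["image"][170:260,220:340],None,fx=5,fy=5,interpolation=cv2.INTER_CUBIC))
p=wrist("w28"); s=monitor.sense(); print(s["time"],s["wrist_force"].round(2),s["grip_width"])
```

```text
52.8583 [2.16 1.76 3.59] [ 0.29 -0.24  0.01]
53.4417 [-0.03 -0.41  0.46] 0.057779421052644706
```

View pics/s28.png

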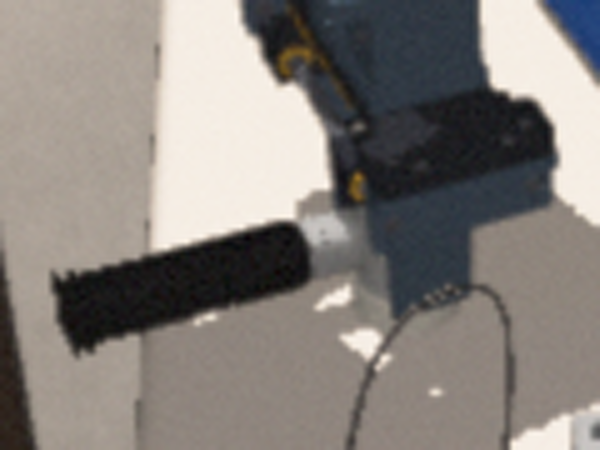

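View pics/w28.png

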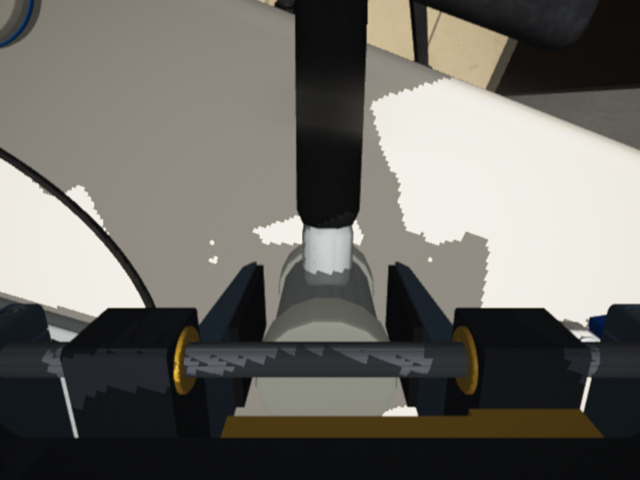

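Run:
```python
from h import *
eoat.grip(.08)
s=monitor.sense(); P=s["ee_pos"]
env.line_to(P+[0,0,.08],vel=.2)
env.line_to(P+[-.04,.02,.20],vel=.3)
p=wrist("w29"); ps=optics.capture("side"); pt=optics.capture("top")
cv2.imwrite("pics/s29.png",ps["image"]); cv2.imwrite("pics/t29.png",pt["image"])
cv2.imwrite("pics/s29c.png",cv2.resize(ps["image"][170:340,220:400],None,fx=4,fy=3.5,interpolation=cv2.INTER_CUBIC))
s=monitor.sense(); print(s["time"],s["wrist_force"].round(2))
g=cv2.cvtColor(ps["image"],cv2.COLOR_BGR2GRAY)
for c in (34,36,38): print(c,g[290:305,332+c].tolist())
for t in ("closed_a","amber_bottle","mallet"):
    for d in optics.silhouettes(t,ps)[:3]: print(t,round(d["confidence"],2),d["box"])
```

```text
55.25 [ 0.22 -0.74 -0.08]
34 [40, 56, 87, 120, 133, 166, 235, 234, 217, 154, 142, 168, 232, 211, 153]
36 [119, 128, 132, 134, 134, 140, 160, 199, 228, 164, 144, 159, 221, 226, 159]
38 [137, 132, 136, 135, 135, 135, 161, 226, 229, 164, 144, 157, 206, 209, 188]
closed_a 0.97 [246.1, 277.8, 273.2, 302.3]
closed_a 0.82 [248.7, 304.5, 274.8, 324.5]
amber_bottle 0.86 [234.0, 314.5, 275.6, 380.7]
mallet 0.97 [230.6, 196.2, 315.5, 241.9]
```

View pics/s29c.png

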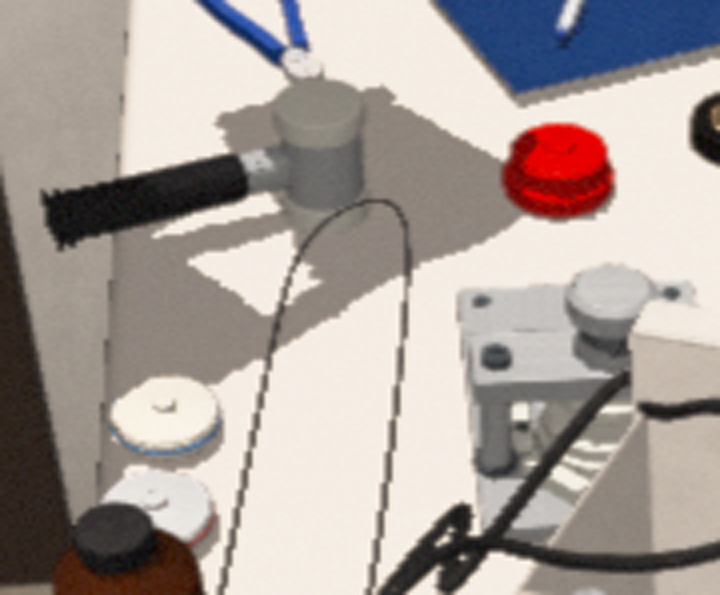

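View pics/t29.png

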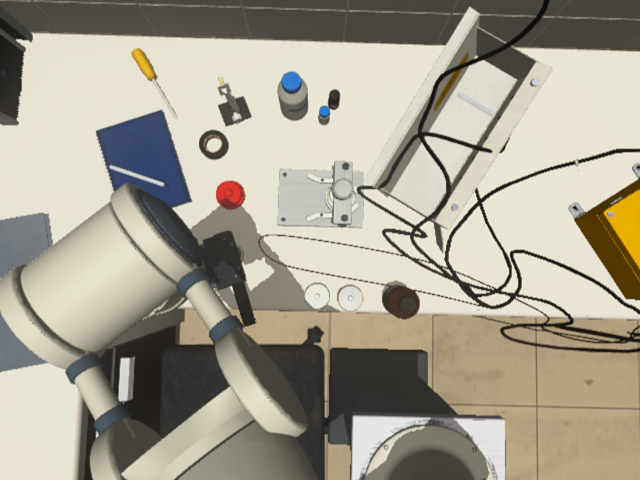

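View pics/w29.png

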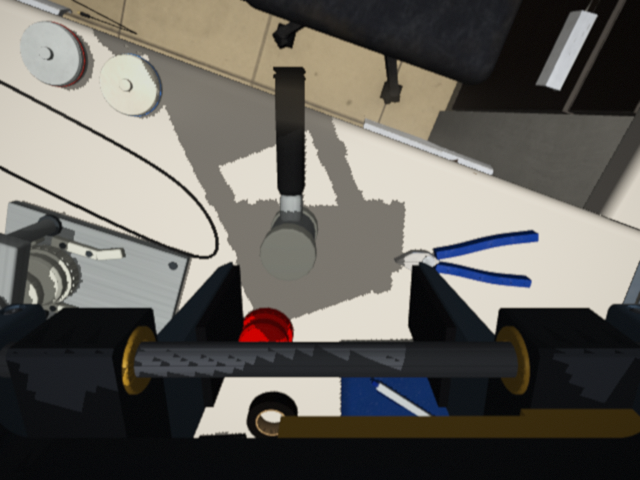

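Run:
```python
from h import *
a=cv2.resize(cv2.imread("pics/t7.png"),(180,120),interpolation=cv2.INTER_AREA)[20:100,90:150]
b=cv2.imread("pics/t29.png")[150:230,310:370]
w=cv2.imread("pics/w29.png")[190:310,0:130]
cv2.imwrite("pics/fin.png",np.hstack([cv2.resize(x,(270,360),interpolation=cv2.INTER_CUBIC) for x in (a,b)]+[cv2.resize(w,(260,360),interpolation=cv2.INTER_CUBIC)]))
```

```text
(no output)
```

View pics/fin.png

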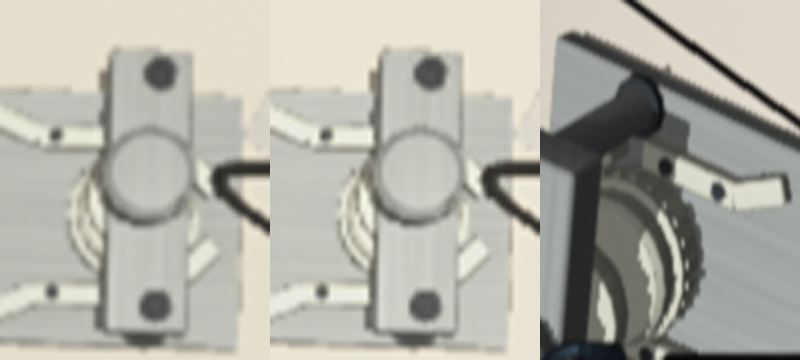

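The cassette hasn't moved in the press: its rim is at the same place in the top view before and after the blows. The plunger is back up and the mallet stands level, so I'm handing the job in.

Run:
```python
from h import *
ps=optics.capture("side"); d=optics.silhouettes("mallet",ps)[0]; print(d["box"])
print(monitor.sense()["time"]); print(ticket.job_done())
```

```text
[230.3, 195.1, 313.9, 241.0]
55.5
the job is handed in; nothing more can be done
None
```

The open cassette is closed and sits in the press, the mallet is back on its face at its old spot, and I handed the job in at 55.5 s of the 69 s allowed.

**What I did:** I set the cassette lid up on the apron and pushed it in with tilted fingertips until the V stop pushed back with about 10 N. I then struck the plunger nine times with the mallet, never touching it with the gripper.

**What went wrong:**
- **Mallet slipped:** The first four blows, holding the handle, turned the mallet in the grip.
- **Mallet tipped:** When I put it down to re-grip, it tipped back and its handle rested on the worktop edge. I straightened it by gripping the head and gave the other five blows that way.
- **Slid in the grip:** The head slid several millimetres up in the fingers during those five blows.

**Last checks:**
- **Lid:** In the side view it dropped about 2.1 px at the first blow, against about 2.2 px expected for the full 6 mm. It did not move in the eight blows that followed. There was no direct reading of the lid joint, so "fully home" rests on those pictures.
- **Cassette:** Its rim is in the same place in the top view before and after the blows.
- **Mallet:** It stands upright and matches its starting outline to within about 2 px.
- **Closed cassettes and amber bottle:** They are where they were, to within about 2–4 px in the network's boxes.

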